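# Load the sample carrier, turn it into line and lock it with two pins

## Robot

A 7-joint arm with a two-finger parallel gripper is mounted at the origin on the work surface. World frame = base frame: x ahead of the robot, y to its left, z up, the work surface at z = 0. Lengths are in mm, angles in degrees, forces in N, time in s.
With the tool pointing down it reaches from about 400 to 925 mm from the base axis. Payload 4.1 kg.
Tool frame: the origin (TCP) lies between the finger pads; the fingertips stand 19 mm ahead of it and the grasp point (between the pads) is the TCP (r.finger_overhang is the distance from the TCP to the fingertips, in mm); z points along the fingers, y is the line along which they close (so a half turn about z gives the same grasp; the last joint's range is limited). The gripper opens to 85 mm and grips with 20 to 120 N. Pads are 22 mm wide; open, the fingers measure 114 mm over their backs; the gripper's body (76 mm by 85 mm) begins 54 mm behind the grasp point. The pads swing forward as they close: fully open they stand 13 mm farther back than shut.
Start: joints at [70.646, 22.827, 2.584, 88.041, -1.071, 69.15, -2.905], TCP at [153.784, -631.578, 250.347] pointing down, gripper open.
Joint ranges: [-161.44, 161.44], [-28.35, 127.94], [-78.24, 83.42], [0, 140.83], [-78.03, 258.03], [13.02, 114.36], [-168.23, 168.23]. Speed limits (degrees/s): [147.25, 147.25, 180, 180, 180, 180, 180].

## Interface

Orientations are given as a 3x3 rotation matrix whose columns are the frame's x, y, z axes.
In Python, from bench import r gives the robot as it stands. The module is installed in compiled form; this text tells all that it offers.
- The arm moves only by the tool step_arm, never from a script. Its argument "plan" is a list of rows, each an object of numbers: "tx", "ty", "tz": the shift along the tool's x, y, z in units of 0.25 m (1.0 is 0.25 m); "ax", "ay", "az": the turn, a rotation vector about the tool's x, y, z in units of 1.5 rad (1.0 is 1.5 rad); "gripper": the opening, from 0 (shut) to 1 (fully open). A call has 1 to 12 rows; each row is the pose to reach, as a shift and turn from the pose commanded when the call began, along the tool's axes at that moment; what a row does not reach only later rows make up. A row lasts 1/10 s, in which the tool goes at most 50 mm and 8.59 degrees, less where a joint would pass 70% of its speed; a pose out of reach is approached as far as the arm can. A call with a number of a shift or a turn outside -1 to 1 is refused whole. A call with a gripper value outside its range is refused whole. The fingers move at their own pace and stop on an object; the grip force is fixed at half the most. Time passes only in rows, so rows that repeat a pose let the fingers close. It gives the time, the measured TCP pose, the force, the opening and the grip force at its end, in the units of the state.
- r.observe(): the state, without advancing time (a new reading comes with each control period).
- r.snapshot(name): name is "side" or "top" or "wrist"; returns the picture (480x640x3 uint8, red, green, blue); there is no depth.
- r.camera_info(name): a dict with "K" (3x3 intrinsics, pixels), "k1" (the pictures are not rectified: a ray, as slopes to the right and down, at radius r is drawn at 1 + k1 r^2 times it, then the intrinsics apply), "extrinsics" (4x4, takes a point from camera to world coordinates); the wrist camera has in their place "mount" (4x4, takes a point from camera to tool coordinates, whose origin is the TCP and whose axes are the flange's). Camera axes: x right, y down, z forward; pixel columns grow to the right and rows downward; lengths in mm; the calibration is good to about 2 mm. A picture is of the moment at which its call begins: read the wrist's pose just before it. camera_info takes no time and is no camera call.
- r.sign_off(): hands the job in; it is judged then, once.
The state is a dict: "clock": time; "qpos": joint angles; "joint_velocities": joint speeds; "tau": joint torques, N m; "ee_pos": TCP position; "tcp_rot": TCP orientation; "contact_force": force on the tool from outside, world axes, zero at the start; "moment": the same for the moment, N m; "width": finger opening in mm; "grasp_force": force on a finger pad.
Only numpy, scipy, OpenCV 4.12 (cv2) and the standard library are available. Lean on these libraries where they do the work, as an engineer would, in place of code of your own. Each camera call takes 0.05 s, during which the arm holds its last target. There are 200 camera calls.

## Task

Put a spare sample puck into every empty pocket of the grey carrier, leaving the pucks already loaded where they are and any spare left over standing on the bench. Only when all five pockets are full, turn the carrier by its black knob until its two pin holes line up with the holes in the base, then take the two lock pins from the rack and push one down through each pair of holes until its collar sits on the carrier. Do not disturb the bottle or the mouse.

Things in the scene. Friction and masses are not known exactly. Their poses are not given: they have to be found in the camera images.
- base: Fixed dark steel base plate on the bench, 280 x 116 x 30 mm, with a through hole near each of two diagonal corners. Origin: centre of its underside, on the pivot axis; x along its 280 mm length, z up.
- carrier: Grey plate, 280 x 144 x 16 mm, turning on a vertical pivot at the base's centre. Origin: on the pivot axis in its underside, 32 mm above the bench; x along its length, z up. Starts 0.4 to 1 rad clockwise from above of the base's x axis (stops 0.3 behind and 1.6 ahead of its start; no detent). Turns stiffly (0.15 N m), stays where left.
- carrier_knob (a point): Top centre of the carrier's upright black turning knob, a fixed post 20 mm in diameter and 38 mm high above the carrier's top face, at (-118, -30) mm from the pivot in the carrier's frame.
- pocket0 (a point): Centre of the floor of a round pocket in the carrier, 47 mm in diameter and 10 mm deep (floor 38 mm above the bench), at (62, 42) mm from the pivot in the carrier's frame. Empty or already holding a puck.
- pocket1 (a point): Centre of the floor of a round pocket in the carrier, 47 mm in diameter and 10 mm deep (floor 38 mm above the bench), at (62, -42) mm from the pivot in the carrier's frame. Empty or already holding a puck.
- pocket2 (a point): Centre of the floor of a round pocket in the carrier, 47 mm in diameter and 10 mm deep (floor 38 mm above the bench), at (-62, 42) mm from the pivot in the carrier's frame. Empty or already holding a puck.
- pocket3 (a point): Centre of the floor of a round pocket in the carrier, 47 mm in diameter and 10 mm deep (floor 38 mm above the bench), at (-62, -42) mm from the pivot in the carrier's frame. Empty or already holding a puck.
- pocket4 (a point): Centre of the floor of a round pocket in the carrier, 47 mm in diameter and 10 mm deep (floor 38 mm above the bench), at (0, 0) mm from the pivot in the carrier's frame. Empty or already holding a puck.
- carrier_hole0 (a point): Centre of the upper mouth of a lock-pin hole, 14.5 mm in diameter, right through the carrier, in the carrier's top face at (118, -30) mm in the carrier's frame. It must stand over base_hole0.
- base_hole0 (a point): Centre of the upper mouth of the matching 14.5 mm hole through the base, in the base's top face (30 mm above the bench), at (118, -30) mm in the base's frame.
- carrier_hole1 (a point): Centre of the upper mouth of a lock-pin hole, 14.5 mm in diameter, right through the carrier, in the carrier's top face at (-118, 30) mm in the carrier's frame. It must stand over base_hole1.
- base_hole1 (a point): Centre of the upper mouth of the matching 14.5 mm hole through the base, in the base's top face (30 mm above the bench), at (-118, 30) mm in the base's frame.
- loaded0: Aluminium sample puck, plain cylinder 44 mm in diameter and 38 mm high, about 0.15 kg, with a glassy disc on top; if present, it is already seated in pocket0. Origin: centre of its underside, z up.
- loaded1: Aluminium sample puck, plain cylinder 44 mm in diameter and 38 mm high, about 0.15 kg, with a glassy disc on top; if present, it is already seated in pocket1. Origin: centre of its underside, z up.
- loaded2: Aluminium sample puck, plain cylinder 44 mm in diameter and 38 mm high, about 0.15 kg, with a glassy disc on top; if present, it is already seated in pocket2. Origin: centre of its underside, z up.
- loaded3: Aluminium sample puck, plain cylinder 44 mm in diameter and 38 mm high, about 0.15 kg, with a glassy disc on top; if present, it is already seated in pocket3. Origin: centre of its underside, z up.
- spare0: Spare sample puck standing on the bench to the robot's left; same as the loaded ones: aluminium cylinder 44 mm in diameter, 38 mm high, about 0.15 kg. Origin: centre of its underside, z up.
- spare1: Spare sample puck standing on the bench to the robot's left; same as the loaded ones: aluminium cylinder 44 mm in diameter, 38 mm high, about 0.15 kg. Origin: centre of its underside, z up.
- spare2: Spare sample puck standing on the bench to the robot's left; same as the loaded ones: aluminium cylinder 44 mm in diameter, 38 mm high, about 0.15 kg. Origin: centre of its underside, z up.
- spare3: Spare sample puck standing on the bench to the robot's left; same as the loaded ones: aluminium cylinder 44 mm in diameter, 38 mm high, about 0.15 kg. Origin: centre of its underside, z up.
- pin0: Steel lock pin, 120 g, 72 mm long: shank 12 mm in diameter, 40 mm long, its last 6 mm tapered; collar 26 mm in diameter, 5 mm thick; round grip 20 mm in diameter, 27 mm long. Origin: centre of the shank's tip; z up along the pin to the grip. Starts standing fully down in the rack. Home: collar flat on the carrier, tip 22 mm below the base's top face.
- pin1: Second lock pin, just like pin0; either fits either hole. At the start both stand in one fixed white rack on the bench to the robot's right (block 120 x 50 x 45 mm, two holes 68 mm apart along its length, collars resting on its top).
- cleaner: Bystander: white bottle, 56 mm in diameter, 130 mm high, beyond the carrier. Origin: centre of its underside.
- mouse: Bystander: black computer mouse, 100 x 58 x 26 mm, beyond the carrier. Origin: centre of its underside.
There are look-alikes about, which are no part of the job. Leave any yellow look-alike of the spare2 alone.

How it is judged (in metres and radians):
On the way, in this order (a step that is already met when the one before it is completed fails the run):
1. all five pockets hold a puck (((distance between loaded0 and pocket0 below 0.006 m and angle between loaded0's own z axis and vertical below 0.12 rad) or (distance between spare0 and pocket0 below 0.006 m and angle between spare0's own z axis and vertical below 0.12 rad) or (distance between spare1 and pocket0 below 0.006 m and angle between spare1's own z axis and vertical below 0.12 rad) or (distance between spare2 and pocket0 below 0.006 m and angle between spare2's own z axis and vertical below 0.12 rad) or (distance between spare3 and pocket0 below 0.006 m and angle between spare3's own z axis and vertical below 0.12 rad)) and ((distance between loaded1 and pocket1 below 0.006 m and angle between loaded1's own z axis and vertical below 0.12 rad) or (distance between spare0 and pocket1 below 0.006 m and angle between spare0's own z axis and vertical below 0.12 rad) or (distance between spare1 and pocket1 below 0.006 m and angle between spare1's own z axis and vertical below 0.12 rad) or (distance between spare2 and pocket1 below 0.006 m and angle between spare2's own z axis and vertical below 0.12 rad) or (distance between spare3 and pocket1 below 0.006 m and angle between spare3's own z axis and vertical below 0.12 rad)) and ((distance between loaded2 and pocket2 below 0.006 m and angle between loaded2's own z axis and vertical below 0.12 rad) or (distance between spare0 and pocket2 below 0.006 m and angle between spare0's own z axis and vertical below 0.12 rad) or (distance between spare1 and pocket2 below 0.006 m and angle between spare1's own z axis and vertical below 0.12 rad) or (distance between spare2 and pocket2 below 0.006 m and angle between spare2's own z axis and vertical below 0.12 rad) or (distance between spare3 and pocket2 below 0.006 m and angle between spare3's own z axis and vertical below 0.12 rad)) and ((distance between loaded3 and pocket3 below 0.006 m and angle between loaded3's own z axis and vertical below 0.12 rad) or (distance between spare0 and pocket3 below 0.006 m and angle between spare0's own z axis and vertical below 0.12 rad) or (distance between spare1 and pocket3 below 0.006 m and angle between spare1's own z axis and vertical below 0.12 rad) or (distance between spare2 and pocket3 below 0.006 m and angle between spare2's own z axis and vertical below 0.12 rad) or (distance between spare3 and pocket3 below 0.006 m and angle between spare3's own z axis and vertical below 0.12 rad)) and ((distance between spare0 and pocket4 below 0.006 m and angle between spare0's own z axis and vertical below 0.12 rad) or (distance between spare1 and pocket4 below 0.006 m and angle between spare1's own z axis and vertical below 0.12 rad) or (distance between spare2 and pocket4 below 0.006 m and angle between spare2's own z axis and vertical below 0.12 rad) or (distance between spare3 and pocket4 below 0.006 m and angle between spare3's own z axis and vertical below 0.12 rad))), for 0.2 s.
2. then the carrier is turned until its holes line up with the base's (within 0.03 rad) (angle between the x axis of carrier and the x axis of base, either way round below 0.03 rad), for 0.2 s.
At the end, for the whole second after the job is handed in: Each pocket holds an upright puck (its underside within 6 mm of the pocket floor's centre); the carrier is within 0.03 rad of line; a pin stands upright in each pair of holes, within 4 mm of both centres and pushed to within 3 mm of home; any spare left over stands upright on the bench; all at rest (all of step 1 and angle between the x axis of carrier and the x axis of base, either way round below 0.03 rad and ((horizontal distance between pin0 and base_hole0 below 0.004 m and horizontal distance between pin0 and carrier_hole0 below 0.004 m and z of pin0 in the frame of base_hole0 below -0.019 m and angle between pin0's own z axis and vertical below 0.08 rad) or (horizontal distance between pin1 and base_hole0 below 0.004 m and horizontal distance between pin1 and carrier_hole0 below 0.004 m and z of pin1 in the frame of base_hole0 below -0.019 m and angle between pin1's own z axis and vertical below 0.08 rad)) and ((horizontal distance between pin0 and base_hole1 below 0.004 m and horizontal distance between pin0 and carrier_hole1 below 0.004 m and z of pin0 in the frame of base_hole1 below -0.019 m and angle between pin0's own z axis and vertical below 0.08 rad) or (horizontal distance between pin1 and base_hole1 below 0.004 m and horizontal distance between pin1 and carrier_hole1 below 0.004 m and z of pin1 in the frame of base_hole1 below -0.019 m and angle between pin1's own z axis and vertical below 0.08 rad)) and ((distance between spare0 and pocket0 below 0.006 m and angle between spare0's own z axis and vertical below 0.12 rad) or (distance between spare0 and pocket1 below 0.006 m and angle between spare0's own z axis and vertical below 0.12 rad) or (distance between spare0 and pocket2 below 0.006 m and angle between spare0's own z axis and vertical below 0.12 rad) or (distance between spare0 and pocket3 below 0.006 m and angle between spare0's own z axis and vertical below 0.12 rad) or (distance between spare0 and pocket4 below 0.006 m and angle between spare0's own z axis and vertical below 0.12 rad) or (height (world z) of spare0 below 0.008 m and angle between spare0's own z axis and vertical below 0.12 rad)) and ((distance between spare1 and pocket0 below 0.006 m and angle between spare1's own z axis and vertical below 0.12 rad) or (distance between spare1 and pocket1 below 0.006 m and angle between spare1's own z axis and vertical below 0.12 rad) or (distance between spare1 and pocket2 below 0.006 m and angle between spare1's own z axis and vertical below 0.12 rad) or (distance between spare1 and pocket3 below 0.006 m and angle between spare1's own z axis and vertical below 0.12 rad) or (distance between spare1 and pocket4 below 0.006 m and angle between spare1's own z axis and vertical below 0.12 rad) or (height (world z) of spare1 below 0.008 m and angle between spare1's own z axis and vertical below 0.12 rad)) and ((distance between spare2 and pocket0 below 0.006 m and angle between spare2's own z axis and vertical below 0.12 rad) or (distance between spare2 and pocket1 below 0.006 m and angle between spare2's own z axis and vertical below 0.12 rad) or (distance between spare2 and pocket2 below 0.006 m and angle between spare2's own z axis and vertical below 0.12 rad) or (distance between spare2 and pocket3 below 0.006 m and angle between spare2's own z axis and vertical below 0.12 rad) or (distance between spare2 and pocket4 below 0.006 m and angle between spare2's own z axis and vertical below 0.12 rad) or (height (world z) of spare2 below 0.008 m and angle between spare2's own z axis and vertical below 0.12 rad)) and ((distance between spare3 and pocket0 below 0.006 m and angle between spare3's own z axis and vertical below 0.12 rad) or (distance between spare3 and pocket1 below 0.006 m and angle between spare3's own z axis and vertical below 0.12 rad) or (distance between spare3 and pocket2 below 0.006 m and angle between spare3's own z axis and vertical below 0.12 rad) or (distance between spare3 and pocket3 below 0.006 m and angle between spare3's own z axis and vertical below 0.12 rad) or (distance between spare3 and pocket4 below 0.006 m and angle between spare3's own z axis and vertical below 0.12 rad) or (height (world z) of spare3 below 0.008 m and angle between spare3's own z axis and vertical below 0.12 rad)) and linear speed of each of loaded0, loaded1, loaded2, loaded3, spare0, spare1, spare2, spare3, pin0, pin1 below 0.02 m/s); the robot touches nothing.
It fails at once if a puck that was already loaded is taken out of its pocket (distance between loaded0 and pocket0 above 0.02 m or distance between loaded1 and pocket1 above 0.02 m or distance between loaded2 and pocket2 above 0.02 m or distance between loaded3 and pocket3 above 0.02 m).
It fails at once if a bystander is pushed more than 3 cm (distance of any of cleaner, mouse from where it was at the start of the episode above 0.03 m).
Of loaded0, loaded1, loaded2, loaded3 only 1 to 2 are there at a start; the rules pass over those that are not, and their reading is None.
At some moment in a run one of spare0, spare1, spare2, spare3 may be knocked a few centimetres aside while the robot is not near it.
It also fails if it takes over 210 s, if anything falls off the work surface, if the arm or the gripper's body presses on something with over 40 N, if the wrist force passes 120 N, or if a joint passes its speed limit or range.

## Working session

There is one attempt and no reset: what is moved stays moved. The work goes in short steps, Python scripts to look and compute and a tool call to move; the robot and the scene stay as the last step left them, time stands still between calls to the robot, and variables do not carry over. Pictures are saved under pics/ and viewed, at most 14 in all, crops included, and the job is handed in when it is done.

Besides the shell and the picture viewer there is one more tool, called after ">>>" as name(argument=value, ...), one argument or row to a line, values as JSON. step_arm: Moves the arm, as the interface text tells. Its arguments: {"type":"object","properties":{"plan":{"type":"array","items":{"type":"object","properties":{"tx":{"type":"number"},"ty":{"type":"number"},"tz":{"type":"number"},"ax":{"type":"number"},"ay":{"type":"number"},"az":{"type":"number"},"gripper":{"type":"number"}}}}},"required":["plan"]}

```bash
mkdir -p pics; python3 - <<'E'
from bench import r
import cv2,numpy as np
np.set_printoptions(suppress=True,precision=4)
print(r.observe())
for n in("side","top","wrist"):
    print(n,r.camera_info(n))
for n in("side","top"):
    cv2.imwrite(f"pics/{n}0.png",r.snapshot(n)[:,:,::-1])
E
```

```text
{'clock': 0.0, 'qpos': array([70.6441, 22.8721,  2.5818, 88.1163, -1.0716, 69.1512, -2.9036]), 'joint_velocities': array([ 0.0169, -0.0114, -0.0419, -0.0301, -0.0783, -0.0633, -0.0457]), 'tau': array([ -0.0001, -47.5127,   1.3645, -25.4223,   0.0113,   0.0093,
         0.    ]), 'ee_pos': array([ 153.6245, -630.945 ,  249.2451]), 'tcp_rot': array([[ 0.9716,  0.2367, -0.0006],
       [ 0.2367, -0.9716,  0.0019],
       [-0.0001, -0.002 , -1.    ]]), 'contact_force': array([-0.1383,  1.0948, -1.1199]), 'moment': array([-0.0063,  0.019 ,  0.011 ]), 'grasp_force': 0.0, 'width': 85.56667600754119}
side {'K': array([[497.312 ,   0.    , 324.2076],
       [  0.    , 497.312 , 247.0385],
       [  0.    ,   0.    ,   1.    ]]), 'k1': -0.060610349834953975, 'extrinsics': array([[ -0.9979,  -0.0484,   0.0427, 565.3586],
       [ -0.0631,   0.5896,  -0.8052, 796.8726],
       [  0.0138,  -0.8062,  -0.5914, 682.816 ],
       [  0.    ,   0.    ,   0.    ,   1.    ]])}
top {'K': array([[541.7079,   0.    , 322.6336],
       [  0.    , 541.7079, 242.176 ],
       [  0.    ,   0.    ,   1.    ]]), 'k1': -0.13723028747654845, 'extrinsics': array([[   0.0048,   -0.9964,    0.0841,  510.0811],
       [  -1.    ,   -0.005 ,   -0.0031,    0.0162],
       [   0.0035,   -0.084 ,   -0.9965, 1080.8279],
       [   0.    ,    0.    ,    0.    ,    1.    ]])}
wrist {'K': array([[370.2205,   0.    , 328.4898],
       [  0.    , 370.2205, 238.4487],
       [  0.    ,   0.    ,   1.    ]]), 'k1': 0.005376208719948853, 'mount': array([[   0.0004,   -0.9641,   -0.2654,   69.291 ],
       [   1.    ,    0.0002,    0.0006,    0.3024],
       [  -0.0005,   -0.2654,    0.9641, -123.648 ],
       [   0.    ,    0.    ,    0.    ,    1.    ]])}
```

View pics/top0.png

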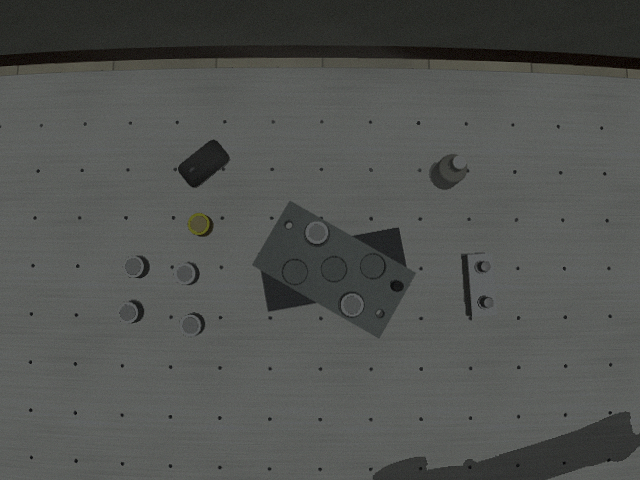

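View pics/side0.png

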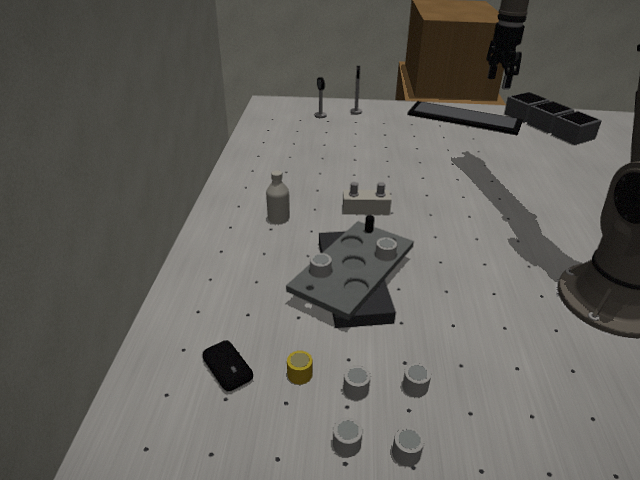

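```bash
cat > h.py <<'E'
from bench import r
import cv2,numpy as np
from scipy.spatial.transform import Rotation as R
np.set_printoptions(suppress=True,precision=2)
def ext(n,st=None):
    c=r.camera_info(n)
    if n!="wrist": return c,c["extrinsics"]
    st=st or r.observe(); T=np.eye(4); T[:3,:3]=st["tcp_rot"]; T[:3,3]=st["ee_pos"]
    return c,T@c["mount"]
def shot(n,name=None):
    st=r.observe(); c,E=ext(n,st); im=r.snapshot(n)[:,:,::-1].copy()
    if name: cv2.imwrite(f"pics/{name}.png",im)
    return im,c,E
def p2w(uv,z,c,E):
    uv=np.atleast_2d(np.float64(uv)); K=c["K"]; d=(uv-K[:2,2])/K[0,0]; s=d.copy()
    for _ in range(20): s=d/(1+c["k1"]*(s**2).sum(1,keepdims=True))
    v=np.c_[s,np.ones(len(s))]@E[:3,:3].T
    return E[:3,3]+v*((z-E[2,3])/v[:,2:])
def w2p(X,c,E):
    X=np.atleast_2d(np.float64(X)); q=(X-E[:3,3])@E[:3,:3]; s=q[:,:2]/q[:,2:]
    return s*(1+c["k1"]*(s**2).sum(1,keepdims=True))*c["K"][0,0]+c["K"][:2,2]
def to(p,yaw=None,st=None):
    """print units to reach TCP p, pointing down with tool x at yaw deg (mod 180 nearest)"""
    st=st or r.observe(); M=st["tcp_rot"]
    t=M.T@(np.float64(p)-st["ee_pos"])/250
    cur=np.degrees(np.arctan2(M[1,0],M[0,0]))
    if yaw is None: yaw=cur
    a=np.radians(yaw); D=np.array([[np.cos(a),np.sin(a),0],[np.sin(a),-np.cos(a),0],[0,0,-1]])
    w=R.from_matrix(M.T@D).as_rotvec()/1.5
    print("t",np.round(t,4),"a",np.round(w,4),"curyaw %.2f"%cur,"dist",np.linalg.norm(t)*250)
E
python3 - <<'E'
from h import *
im=cv2.imread("pics/top0.png"); c,E=ext("top")
names={"sA":(136,266,38),"sB":(186,272,38),"sC":(130,312,38),"sD":(192,324,38),"yel":(199,223,38),"ld1":(317,232,76),"ld2":(352,304,76),
"e1":(295,271,48),"e2":(334,268,48),"e3":(372,266,48),"knob":(397,286,86),"hA":(289,225,48),"hB":(380,314,48),"pinA":(484,266,77),"pinB":(487,302,77)}
for k,(u,v,z) in names.items(): print(k,p2w((u,v),z,c,E)[0])
b=cv2.resize(im[190:350,240:420],None,fx=4,fy=4,interpolation=cv2.INTER_CUBIC)
b=cv2.convertScaleAbs(b,alpha=1.8)
l=cv2.convertScaleAbs(cv2.resize(im[200:340,110:220],None,fx=4,fy=4,interpolation=cv2.INTER_CUBIC),alpha=1.6)
cv2.imwrite("pics/c1.png",b)
E
```

```text
sA [549.44 361.62  38.  ]
sB [538.67 261.51  38.  ]
sC [459.64 371.45  38.  ]
sD [438.49 247.88  38.  ]
yel [634.37 238.17  38.  ]
ld1 [613.84   7.53  76.  ]
ld2 [480.46 -57.88  76.  ]
e1 [541.81  49.25  48.  ]
e2 [547.91 -25.06  48.  ]
e3 [552.03 -97.64  48.  ]
knob [ 513.87 -140.09   86.  ]
hA [629.97  61.56  48.  ]
hB [ 460.78 -112.82   48.  ]
pinA [ 551.38 -306.42   77.  ]
pinB [ 483.95 -311.26   77.  ]
```

View pics/c1.png

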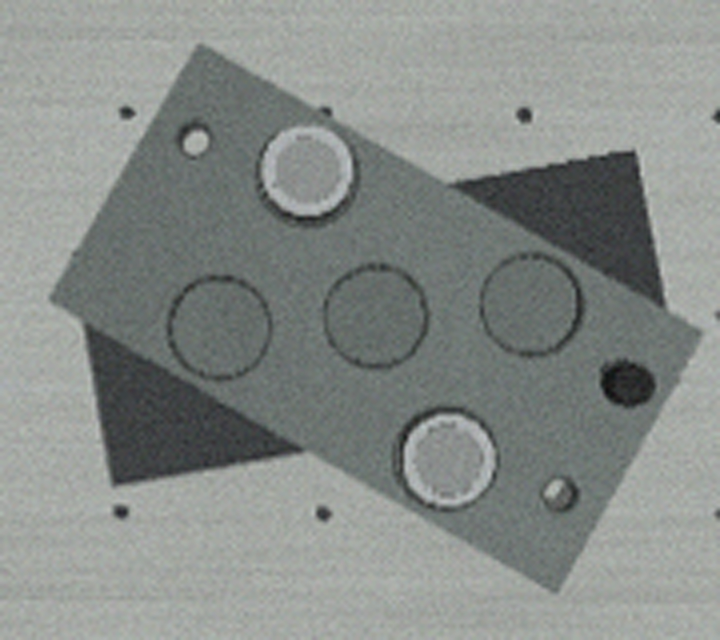

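```bash
python3 -c "
from h import *
to((570,-25,290),0)"
```

```text
t [ 2.19 -1.96 -0.16] a [-0.    0.    0.16] curyaw 13.69 dist 736.3828347404037
```

>>> step_arm(
  plan=[
    {"tx": 0.73, "ty": -0.653, "tz": -0.053, "gripper": 1},
    {"tx": 0.73, "ty": -0.653, "tz": -0.053, "gripper": 1},
    {"tx": 0.73, "ty": -0.653, "tz": -0.053, "gripper": 1},
    {"tx": 0.73, "ty": -0.653, "tz": -0.053, "gripper": 1},
    {"tx": 0.73, "ty": -0.653, "tz": -0.053, "gripper": 1},
    {"tx": 0.73, "ty": -0.653, "tz": -0.053, "gripper": 1},
  ],
)

```text
invalid input at $.plan[0]: expected keys tx, ty, tz, ax, ay, az, gripper
```

>>> step_arm(
  plan=[
    {"tx": 0.73, "ty": -0.653, "tz": -0.053, "gripper": 1},
    {"tx": 0.73, "ty": -0.653, "tz": -0.053, "gripper": 1},
    {"tx": 0.73, "ty": -0.653, "tz": -0.053, "gripper": 1},
    {"tx": 0.73, "ty": -0.653, "tz": -0.053, "gripper": 1},
    {"tx": 0.73, "ty": -0.653, "tz": -0.053, "gripper": 1},
    {"tx": 0.73, "ty": -0.653, "tz": -0.053, "gripper": 1},
  ],
)

```text
invalid input at $.plan[0]: expected keys tx, ty, tz, ax, ay, az, gripper
```

>>> step_arm(
  plan=[
    {"tx": 0.73, "ty": -0.653, "tz": -0.053, "az": 0.16, "gripper": 1},
    {"tx": 0.73, "ty": -0.653, "tz": -0.053, "az": 0.16, "gripper": 1},
    {"tx": 0.73, "ty": -0.653, "tz": -0.053, "az": 0.16, "gripper": 1},
    {"tx": 0.73, "ty": -0.653, "tz": -0.053, "az": 0.16, "gripper": 1},
    {"tx": 0.73, "ty": -0.653, "tz": -0.053, "az": 0.16, "gripper": 1},
    {"tx": 0.73, "ty": -0.653, "tz": -0.053, "az": 0.16, "gripper": 1},
    {"tx": 0.73, "ty": -0.653, "tz": -0.053, "az": 0.16, "gripper": 1},
    {"tx": 0.73, "ty": -0.653, "tz": -0.053, "az": 0.16, "gripper": 1},
  ],
)

```text
invalid input at $.plan[0]: expected keys tx, ty, tz, ax, ay, az, gripper
```

```bash
python3 - <<'E'
from h import *
im,c,E=shot("wrist","w1"); st=r.observe(); print(st["ee_pos"],st["clock"]); print(E); np.save("w1E.npy",E)
cv2.imwrite("pics/w1b.png",cv2.convertScaleAbs(im,alpha=1.7))
to((470,310,290),0)
E
```

```text
[ 153.65 -631.13  249.52] 0.15
[[   0.24   -0.94   -0.26  221.11]
 [  -0.97   -0.23   -0.06 -615.13]
 [  -0.      0.27   -0.96  372.99]
 [   0.      0.      0.      1.  ]]
t [ 2.12 -3.36 -0.16] a [-0.    0.    0.16] curyaw 13.69 dist 993.7044102848012
```

View pics/w1b.png

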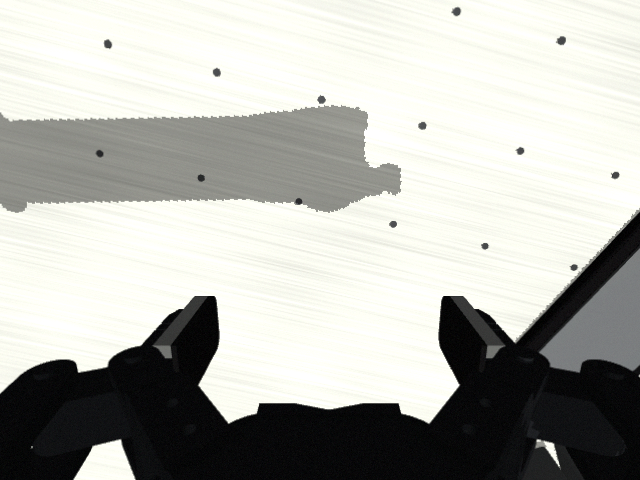

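>>> step_arm(
  plan=[
    {"tx": 0.66, "ty": -0.67, "tz": -0.053, "ax": 0, "ay": 0, "az": 0, "gripper": 1},
    {"tx": 0.66, "ty": -0.67, "tz": -0.053, "ax": 0, "ay": 0, "az": 0, "gripper": 1},
    {"tx": 0.66, "ty": -0.67, "tz": -0.053, "ax": 0, "ay": 0, "az": 0, "gripper": 1},
    {"tx": 0.66, "ty": -0.67, "tz": -0.053, "ax": 0, "ay": 0, "az": 0, "gripper": 1},
    {"tx": 0.66, "ty": -0.67, "tz": -0.053, "ax": 0, "ay": 0, "az": 0, "gripper": 1},
  ],
)

```text
clock: 0.65
ee_pos: [276.3, -426.5, 263.6]
tcp_rot: [[0.971, 0.24, 0.0], [0.24, -0.971, 0.001], [0.001, -0.001, -1.0]]
contact_force: [0.8, -0.3, 0.8]
width: 85.7
grasp_force: 0.0
```

>>> step_arm(
  plan=[
    {"tx": 0.66, "ty": -0.67, "tz": -0.053, "ax": 0, "ay": 0, "az": 0, "gripper": 1},
    {"tx": 0.66, "ty": -0.67, "tz": -0.053, "ax": 0, "ay": 0, "az": 0, "gripper": 1},
    {"tx": 0.66, "ty": -0.67, "tz": -0.053, "ax": 0, "ay": 0, "az": 0, "gripper": 1},
    {"tx": 0.66, "ty": -0.67, "tz": -0.053, "ax": 0, "ay": 0, "az": 0, "gripper": 1},
    {"tx": 0.66, "ty": -0.67, "tz": -0.053, "ax": 0, "ay": 0, "az": 0, "gripper": 1},
  ],
)

```text
clock: 1.15
ee_pos: [396.5, -224.6, 277.1]
tcp_rot: [[0.971, 0.24, 0.001], [0.24, -0.971, 0.0], [0.001, 0.0, -1.0]]
contact_force: [0.4, 0.1, 0.0]
width: 85.4
grasp_force: 0.0
```

>>> step_arm(
  plan=[
    {"tx": 0.6, "ty": -0.64, "tz": -0.053, "ax": 0, "ay": 0, "az": 0.16, "gripper": 1},
    {"tx": 0.6, "ty": -0.64, "tz": -0.053, "ax": 0, "ay": 0, "az": 0.16, "gripper": 1},
    {"tx": 0.6, "ty": -0.64, "tz": -0.053, "ax": 0, "ay": 0, "az": 0.16, "gripper": 1},
    {"tx": 0.6, "ty": -0.64, "tz": -0.053, "ax": 0, "ay": 0, "az": 0.16, "gripper": 1},
    {"tx": 0.6, "ty": -0.64, "tz": -0.053, "ax": 0, "ay": 0, "az": 0.16, "gripper": 1},
    {"tx": 0.6, "ty": -0.64, "tz": -0.053, "ax": 0, "ay": 0, "az": 0.16, "gripper": 1},
    {"tx": 0.6, "ty": -0.64, "tz": -0.053, "ax": 0, "ay": 0, "az": 0.16, "gripper": 1},
    {"tx": 0.6, "ty": -0.64, "tz": -0.053, "ax": 0, "ay": 0, "az": 0.16, "gripper": 1},
  ],
)

```text
clock: 1.95
ee_pos: [502.3, -38.7, 289.6]
tcp_rot: [[1.0, -0.003, -0.001], [-0.003, -1.0, -0.001], [-0.001, 0.001, -1.0]]
contact_force: [-0.5, -0.9, 0.5]
width: 85.4
grasp_force: 0.0
```

```bash
python3 - <<'E'
from h import *
im,c,E=shot("wrist","w2"); st=r.observe(); print(st["ee_pos"],st["clock"]); np.save("w2E.npy",E)
cv2.imwrite("pics/w2b.png",cv2.convertScaleAbs(im,alpha=1.3))
to((430,310,290),0)
E
```

```text
[502.34 -38.86 289.68] 2.0
t [-0.3  -1.39 -0.  ] a [ 0.  0. -0.] curyaw -0.23 dist 356.2833915851791
```

View pics/w2b.png

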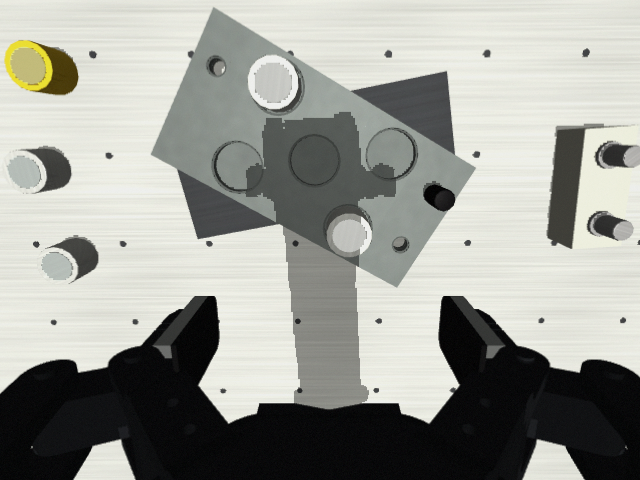

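```bash
cat >> h.py <<'E'
def body(P,x,y,a):
    c,s=np.cos(a),np.sin(a); return np.c_[x+c*P[:,0]-s*P[:,1],y+s*P[:,0]+c*P[:,1],P[:,2]]
def rect(l,w,z,n=60):
    t=np.linspace(-.47,.47,n); o=np.ones(n)
    return np.r_[np.c_[t*l,o*w/2,o*z],np.c_[t*l,-o*w/2,o*z],np.c_[o*l/2,t*w,o*z],np.c_[-o*l/2,t*w,o*z]]
def circ(x,y,z,rad,n=48):
    t=np.linspace(0,2*np.pi,n,endpoint=False); return np.c_[x+rad*np.cos(t),y+rad*np.sin(t),0*t+z]
def fit(im,c,E,P,N,p0,rot=True,R0=7,mask=None,it=12):
    """fit pose of contour P (outward normals N) to image edges"""
    from scipy.optimize import least_squares
    g=cv2.GaussianBlur(cv2.cvtColor(im,cv2.COLOR_BGR2GRAY),(0,0),1.0).astype(np.float32)
    p=np.array(p0,float)
    for k in range(it):
        rr=max(3,R0*(.75**k)); W=body(P,*p); d=body(P+np.c_[N,0*N[:,0]],*p)
        u=w2p(W,c,E); n=w2p(d,c,E)-u; n/=np.linalg.norm(n,axis=1)[:,None]
        s=np.arange(-rr,rr+.01,.25)
        m=u[:,None]+s[None,:,None]*n[:,None]
        v=cv2.remap(g,m[...,0].astype(np.float32),m[...,1].astype(np.float32),cv2.INTER_LINEAR)
        gr=np.abs(np.gradient(v,axis=1)); j=gr[:,2:-2].argmax(1)+2; i=np.arange(len(u))
        q=gr[i,j]; a,b=gr[i,j-1],gr[i,j+1]; sub=np.clip(.5*(a-b)/(a+b-2*q-1e-9),-1,1)
        off=s[j]+.25*sub; ok=(q>1.2)&(u[:,0]>2)&(u[:,0]<637)&(u[:,1]>2)&(u[:,1]<477)
        tgt=u+off[:,None]*n
        f=lambda x:(((w2p(body(P,*(x if rot else (*x,p[2]))),c,E)-tgt)*n).sum(1))[ok]
        x=least_squares(f,p if rot else p[:2],loss="soft_l1",f_scale=.5).x
        p[:len(x)]=x
    return p,np.median(np.abs(f(x))),ok.sum()
def nrect(n=60):
    return np.repeat(np.array([[0,1],[0,-1],[1,0],[-1,0.]]),n,0)
def ncirc(n=48):
    t=np.linspace(0,2*np.pi,n,endpoint=False); return np.c_[np.cos(t),np.sin(t)]
PK=np.array([[62,42],[62,-42],[-62,42],[-62,-42],[0,0.]]); HO=np.array([[118,-30],[-118,30.]]); KN=np.array([-118,-30.])
def carrier(im,c,E,p0,empty=(),R0=7):
    P=[rect(280,144,48)];N=[nrect()]
    for e in empty: P.append(circ(*PK[e],48,23.5));N.append(ncirc())
    return fit(im,c,E,np.vstack(P),np.vstack(N),p0,R0=R0)
def disc(im,c,E,xy,z,rad,R0=5):
    return fit(im,c,E,circ(0,0,z,rad),ncirc(),(*xy,0.),rot=False,R0=R0)
E
cat > m.py <<'E'
from h import *
for n,f in (("wrist","w2"),("top","top0")):
    im=cv2.imread(f"pics/{f}.png"); c,E=ext(n)
    if n=="wrist": E=np.load("w2E.npy")
    p,e,k=carrier(im,c,E,(548,-25,np.radians(60.3)),(0,3,4)); print(n,"carrier",p[:2],np.degrees(p[2]),e,k)
    b=fit(im,c,E,rect(280,116,30,100),nrect(100),(p[0],p[1],np.radians(100.7)),R0=5); print("base",b[0][:2],np.degrees(b[0][2]),b[1:])
    for i in (1,2):
        X=body(np.c_[PK[i:i+1],76],*p)[0]; print("loaded",i,X[:2],disc(im,c,E,X[:2],76,22))
    for q in HO:
        X=body(np.array([[*q,48]]),*p)[0]; print("hole",X[:2],disc(im,c,E,X[:2],48,7.25,3))
    X=body(np.array([[*KN,86]]),*p)[0]; print("knob",X[:2],disc(im,c,E,X[:2],86,10,4))
    for s in ((549,361),(538,261),(460,371),(438,248)): print("spare",disc(im,c,E,s,38,22))
    for s in ((551,-306),(484,-311)): print("pin",disc(im,c,E,s,77,10))
E
python3 m.py
```

```text
wrist carrier [548.94 -24.89] 60.35037030702804 0.30888898012396604 372
base [548.6  -24.91] 100.63444565138843 (np.float64(0.22957046801659087), np.int64(246))
loaded 1 [616.12   8.21] (array([615.62,   8.17,   0.  ]), np.float64(0.8790391788647038), np.int64(48))
loaded 2 [481.77 -58.  ] (array([481.68, -58.08,   0.  ]), np.float64(0.7812957576134594), np.int64(48))
hole [633.39  62.82] (array([631.54,  62.34,   0.  ]), np.float64(0.5562367268890993), np.int64(48))
hole [ 464.5 -112.6] (array([ 467.23, -110.83,    0.  ]), np.float64(1.138040500281091), np.int64(48))
knob [ 516.64 -142.28] (array([ 516.64, -141.45,    0.  ]), np.float64(0.3819760684936234), np.int64(48))
spare (array([549., 361.,   0.]), np.float64(nan), np.int64(0))
spare (array([539.25, 256.93,   0.  ]), np.float64(1.108502659962499), np.int64(34))
spare (array([460., 371.,   0.]), np.float64(nan), np.int64(0))
spare (array([441.55, 250.99,   0.  ]), np.float64(2.0332076818291656), np.int64(42))
pin (array([ 553.68, -309.78,    0.  ]), np.float64(0.35206675819815697), np.int64(28))
pin (array([ 485.61, -313.31,   
[... 556 characters left out ...]
461.12, -114.69,    0.  ]), np.float64(0.46871969001901276), np.int64(43))
knob [ 514.68 -141.74] (array([ 514.48, -138.9 ,    0.  ]), np.float64(0.6974125856672103), np.int64(48))
spare (array([548.74, 358.13,   0.  ]), np.float64(0.5460032084962296), np.int64(48))
spare (array([535.13, 257.57,   0.  ]), np.float64(0.39970973680372013), np.int64(46))
spare (array([455.74, 372.14,   0.  ]), np.float64(0.9473418275839979), np.int64(41))
spare (array([439.11, 244.97,   0.  ]), np.float64(0.3080755723818876), np.int64(47))
pin (array([ 552.12, -309.16,    0.  ]), np.float64(0.3972830998734408), np.int64(48))
pin (array([ 484.04, -314.22,    0.  ]), np.float64(0.318667252821479), np.int64(48))
  return _methods._mean(a, axis=axis, dtype=dtype,
  ret = ret.dtype.type(ret / rcount)
```

>>> step_arm(
  plan=[
    {"tx": -0.15, "ty": -0.7, "tz": 0, "ax": 0, "ay": 0, "az": 0, "gripper": 1},
    {"tx": -0.15, "ty": -0.7, "tz": 0, "ax": 0, "ay": 0, "az": 0, "gripper": 1},
    {"tx": -0.15, "ty": -0.7, "tz": 0, "ax": 0, "ay": 0, "az": 0, "gripper": 1},
    {"tx": -0.15, "ty": -0.7, "tz": 0, "ax": 0, "ay": 0, "az": 0, "gripper": 1},
  ],
)

```text
clock: 2.4
ee_pos: [464.3, 140.7, 290.4]
tcp_rot: [[1.0, 0.001, 0.0], [0.001, -1.0, 0.001], [0.0, -0.001, -1.0]]
contact_force: [0.1, 0.0, -0.1]
width: 85.4
grasp_force: 0.0
```

>>> step_arm(
  plan=[
    {"tx": -0.15, "ty": -0.7, "tz": 0, "ax": 0, "ay": 0, "az": 0, "gripper": 1},
    {"tx": -0.15, "ty": -0.7, "tz": 0, "ax": 0, "ay": 0, "az": 0, "gripper": 1},
    {"tx": -0.15, "ty": -0.7, "tz": 0, "ax": 0, "ay": 0, "az": 0, "gripper": 1},
    {"tx": -0.15, "ty": -0.7, "tz": 0, "ax": 0, "ay": 0, "az": 0, "gripper": 1},
    {"tx": -0.15, "ty": -0.7, "tz": 0, "ax": 0, "ay": 0, "az": 0, "gripper": 1},
    {"tx": -0.15, "ty": -0.7, "tz": 0, "ax": 0, "ay": 0, "az": 0, "gripper": 1},
    {"tx": -0.15, "ty": -0.7, "tz": 0, "ax": 0, "ay": 0, "az": 0, "gripper": 1},
  ],
)

```text
clock: 3.1
ee_pos: [429.5, 310.6, 289.7]
tcp_rot: [[1.0, -0.005, 0.0], [-0.005, -1.0, -0.002], [0.0, 0.002, -1.0]]
contact_force: [0.2, -0.4, 0.6]
width: 85.5
grasp_force: 0.0
```

```bash
python3 - <<'E'
from h import *
im,c,E=shot("wrist","w3"); st=r.observe(); print(st["ee_pos"],st["clock"]); np.save("w3E.npy",E)
for s in ((550,358),(537,258),(457,372),(440,246)): p,e,k=disc(im,c,E,s,38,22,8); print("spare",p[:2],e,k,w2p((*p[:2],38),c,E))
cv2.imwrite("pics/w3b.png",cv2.convertScaleAbs(im,alpha=1.2))
to((441,247,100),0)
E
```

```text
[429.54 310.65 289.74] 3.15
spare [547.85 364.43] 1.0432854310886075 42 [[270.3   82.76]]
spare [537.99 264.09] 0.7666828898446035 36 [[376.57  93.47]]
spare [461.19 376.94] 1.0929030337696322 44 [[261.87 175.77]]
spare [438.28 251.18] 0.3279305188987277 28 [[386.27 197.84]]
t [0.05 0.25 0.76] a [ 0. -0. -0.] curyaw -0.30 dist 200.4604782529481
```

View pics/w3b.png

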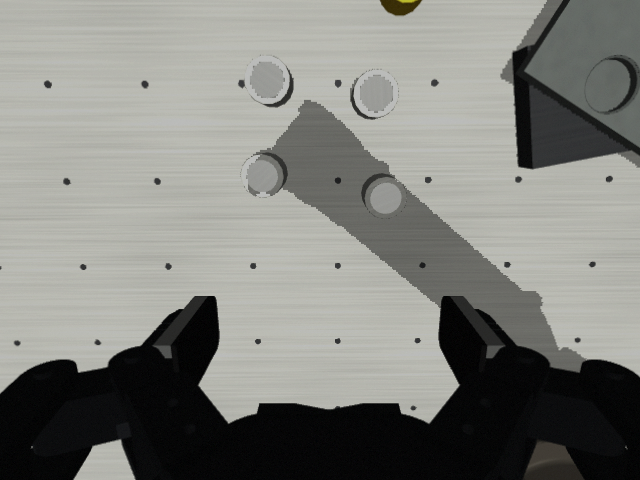

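```bash
cat >> h.py <<'E'
def glass(im,c,E,xy,z,R0=6):
    best=None
    for rad in np.arange(14,18.6,.5):
        p,e,k=disc(im,c,E,xy,z,rad,R0)
        if k>20 and (best is None or e<best[1]): best=(p[:2],e,k,rad)
    return best
E
python3 - <<'E'
from h import *
im=cv2.imread("pics/w3.png");c,E=ext("wrist");E=np.load("w3E.npy")
for q in ((267,79),(377,92),(263,175),(386,198)):
    s=p2w(q,38,c,E)[0][:2]; print(s,*glass(im,c,E,s,38))
im=cv2.imread("pics/w2.png");E=np.load("w2E.npy")
for q in ((274,82),(349,234)):
    s=p2w(q,76,c,E)[0][:2]; print(s,*glass(im,c,E,s,76))
im=cv2.imread("pics/top0.png");c,E=ext("top")
for q in ((136,266),(186,273),(130,312),(192,324)):
    s=p2w(q,38,c,E)[0][:2]; print(s,*glass(im,c,E,s,38,3))
E
```

```text
[551.14 367.37] [550.6  367.65] 0.4228893276288603 48 16.0
[539.29 263.72] [538.33 264.6 ] 0.3968731810575387 48 16.0
[461.96 375.77] [461.   377.39] 0.34513522666115065 48 16.0
[438.11 251.45] [438.06 252.08] 0.13706068587169712 48 16.0
[615.92   6.87] [616.9    5.62] 0.701203840241864 29 14.0
[482.87 -58.08] [483.7  -60.22] 0.7098733832912878 48 18.5
[549.44 361.62] [549.07 365.3 ] 0.4337976927727889 48 18.5
[536.73 261.47] [536.25 261.65] 0.3152597069395555 48 18.0
[459.64 371.45] [459.34 374.13] 0.34489410347394245 48 18.5
[438.49 247.88] [437.71 249.07] 0.31462425225017415 48 18.0
```

>>> step_arm(
  plan=[
    {"tx": 0.034, "ty": 0.236, "tz": 0.72, "ax": 0, "ay": 0, "az": 0, "gripper": 1},
    {"tx": 0.034, "ty": 0.236, "tz": 0.72, "ax": 0, "ay": 0, "az": 0, "gripper": 1},
    {"tx": 0.034, "ty": 0.236, "tz": 0.72, "ax": 0, "ay": 0, "az": 0, "gripper": 1},
    {"tx": 0.034, "ty": 0.236, "tz": 0.72, "ax": 0, "ay": 0, "az": 0, "gripper": 1},
    {"tx": 0.034, "ty": 0.236, "tz": 1.0, "ax": 0, "ay": 0, "az": 0, "gripper": 1},
    {"tx": 0.034, "ty": 0.236, "tz": 1.0, "ax": 0, "ay": 0, "az": 0, "gripper": 1},
    {"tx": 0.034, "ty": 0.236, "tz": 1.0, "ax": 0, "ay": 0, "az": 0, "gripper": 1},
  ],
)

```text
clock: 3.85
ee_pos: [435.3, 250.6, 37.1]
tcp_rot: [[1.0, -0.004, -0.006], [-0.004, -1.0, -0.004], [-0.006, 0.004, -1.0]]
contact_force: [0.7, -0.0, 0.6]
width: 85.4
grasp_force: 0.0
```

>>> step_arm(
  plan=[
    {"tx": 0, "ty": 0, "tz": 0.036, "ax": 0, "ay": 0, "az": 0, "gripper": 1},
    {"tx": 0, "ty": 0, "tz": 0.036, "ax": 0, "ay": 0, "az": 0, "gripper": 0},
    {"tx": 0, "ty": 0, "tz": 0.036, "ax": 0, "ay": 0, "az": 0, "gripper": 0},
    {"tx": 0, "ty": 0, "tz": 0.036, "ax": 0, "ay": 0, "az": 0, "gripper": 0},
    {"tx": 0, "ty": 0, "tz": 0.036, "ax": 0, "ay": 0, "az": 0, "gripper": 0},
    {"tx": 0, "ty": 0, "tz": 0.036, "ax": 0, "ay": 0, "az": 0, "gripper": 0},
    {"tx": 0, "ty": 0, "tz": 0.036, "ax": 0, "ay": 0, "az": 0, "gripper": 0},
    {"tx": 0, "ty": 0, "tz": 0.036, "ax": 0, "ay": 0, "az": 0, "gripper": 0},
  ],
)

```text
clock: 4.65
ee_pos: [437.9, 254.4, 32.5]
tcp_rot: [[1.0, -0.001, 0.002], [-0.001, -1.0, 0.0], [0.002, -0.0, -1.0]]
contact_force: [-0.3, -2.0, 6.2]
width: 42.3
grasp_force: 60.3
```

>>> step_arm(
  plan=[
    {"tx": 0, "ty": 0, "tz": 0, "ax": 0, "ay": 0, "az": 0, "gripper": 1},
    {"tx": 0, "ty": 0, "tz": 0, "ax": 0, "ay": 0, "az": 0, "gripper": 1},
    {"tx": 0, "ty": 0, "tz": 0, "ax": 0, "ay": 0, "az": 0, "gripper": 1},
    {"tx": 0, "ty": 0, "tz": 0, "ax": 0, "ay": 0, "az": 0, "gripper": 1},
    {"tx": 0, "ty": 0, "tz": 0, "ax": 0, "ay": 0, "az": 0, "gripper": 1},
  ],
)

```text
clock: 5.15
ee_pos: [436.8, 254.0, 30.9]
tcp_rot: [[1.0, -0.001, -0.0], [-0.001, -1.0, -0.0], [-0.0, 0.0, -1.0]]
contact_force: [0.7, 0.6, -0.0]
width: 85.3
grasp_force: 0.0
```

>>> step_arm(
  plan=[
    {"tx": 0, "ty": 0, "tz": 0, "ax": 0, "ay": 0, "az": 0.93, "gripper": 1},
    {"tx": 0, "ty": 0, "tz": 0, "ax": 0, "ay": 0, "az": 0.93, "gripper": 1},
    {"tx": 0, "ty": 0, "tz": 0, "ax": 0, "ay": 0, "az": 0.93, "gripper": 1},
    {"tx": 0, "ty": 0, "tz": 0, "ax": 0, "ay": 0, "az": 0.93, "gripper": 1},
    {"tx": 0, "ty": 0, "tz": 0, "ax": 0, "ay": 0, "az": 0.93, "gripper": 1},
    {"tx": 0, "ty": 0, "tz": 0, "ax": 0, "ay": 0, "az": 0.93, "gripper": 1},
    {"tx": 0, "ty": 0, "tz": 0, "ax": 0, "ay": 0, "az": 0.93, "gripper": 1},
    {"tx": 0, "ty": 0, "tz": 0, "ax": 0, "ay": 0, "az": 0.93, "gripper": 1},
    {"tx": 0, "ty": 0, "tz": 0, "ax": 0, "ay": 0, "az": 0.93, "gripper": 1},
    {"tx": 0, "ty": 0, "tz": 0, "ax": 0, "ay": 0, "az": 0.93, "gripper": 1},
    {"tx": 0, "ty": 0, "tz": 0, "ax": 0, "ay": 0, "az": 0.93, "gripper": 1},
  ],
)

```text
clock: 6.25
ee_pos: [436.4, 254.4, 30.5]
tcp_rot: [[0.176, -0.984, 0.001], [-0.984, -0.176, -0.004], [0.004, -0.0, -1.0]]
contact_force: [0.3, 0.8, -0.5]
width: 85.5
grasp_force: 0.0
```

>>> step_arm(
  plan=[
    {"tx": 0, "ty": 0, "tz": 0, "ax": 0, "ay": 0, "az": 0, "gripper": 0},
    {"tx": 0, "ty": 0, "tz": 0, "ax": 0, "ay": 0, "az": 0, "gripper": 0},
    {"tx": 0, "ty": 0, "tz": 0, "ax": 0, "ay": 0, "az": 0, "gripper": 0},
    {"tx": 0, "ty": 0, "tz": 0, "ax": 0, "ay": 0, "az": 0, "gripper": 0},
    {"tx": 0, "ty": 0, "tz": 0, "ax": 0, "ay": 0, "az": 0, "gripper": 0},
    {"tx": 0, "ty": 0, "tz": 0, "ax": 0, "ay": 0, "az": 0, "gripper": 0},
  ],
)

```text
clock: 6.85
ee_pos: [437.2, 253.9, 31.4]
tcp_rot: [[0.173, -0.985, 0.0], [-0.985, -0.173, 0.001], [-0.001, -0.0, -1.0]]
contact_force: [-0.7, 0.2, 6.4]
width: 42.2
grasp_force: 61.1
```

```bash
python3 - <<'E'
from h import *
for i in range(5):
    s=r.observe(); print(s["clock"],s["ee_pos"],R.from_matrix(s["tcp_rot"]).as_rotvec(degrees=True),s["qpos"])
    if i<4: r.snapshot("wrist")
E
```

```text
6.85 [437.24 253.94  31.44] [-137.83  115.69    0.05] [ -74.15   35.58   50.39  119.5   -40.57   43.66 -167.91]
6.9 [437.25 253.96  31.46] [-137.83  115.7     0.04] [ -74.16   35.59   50.41  119.5   -40.57   43.67 -167.91]
6.95 [437.22 253.98  31.44] [-137.84  115.7     0.03] [ -74.17   35.59   50.41  119.5   -40.57   43.67 -167.91]
7.0 [437.24 253.98  31.44] [-137.84  115.69    0.02] [ -74.18   35.6    50.42  119.5   -40.57   43.67 -167.91]
7.05 [437.21 254.01  31.44] [-137.85  115.69    0.02] [ -74.18   35.6    50.42  119.5   -40.57   43.67 -167.91]
```

>>> step_arm(
  plan=[
    {"tx": 0, "ty": 0, "tz": 0, "ax": 0, "ay": 0, "az": 0, "gripper": 1},
    {"tx": 0, "ty": 0, "tz": 0, "ax": 0, "ay": 0, "az": 0, "gripper": 1},
    {"tx": 0, "ty": 0, "tz": 0, "ax": 0, "ay": 0, "az": 0, "gripper": 1},
    {"tx": 0, "ty": 0, "tz": 0, "ax": 0, "ay": 0, "az": 0, "gripper": 1},
    {"tx": 0, "ty": 0, "tz": -0.2, "ax": 0, "ay": 0, "az": 0, "gripper": 1},
    {"tx": 0, "ty": 0, "tz": -0.4, "ax": 0, "ay": 0, "az": 0, "gripper": 1},
    {"tx": 0, "ty": 0, "tz": -0.6, "ax": 0, "ay": 0, "az": 0, "gripper": 1},
  ],
)

```text
clock: 7.75
ee_pos: [436.3, 253.8, 182.6]
tcp_rot: [[0.174, -0.985, -0.001], [-0.985, -0.174, -0.0], [-0.0, 0.001, -1.0]]
contact_force: [1.6, 0.3, 0.5]
width: 85.7
grasp_force: 0.0
```

>>> step_arm(
  plan=[
    {"tx": 0, "ty": 0.2, "tz": -0.4, "ax": 0, "ay": 0, "az": -0.1, "gripper": 1},
    {"tx": 0, "ty": 0.2, "tz": -0.4, "ax": 0, "ay": 0, "az": -0.93, "gripper": 1},
    {"tx": 0, "ty": 0.2, "tz": -0.4, "ax": 0, "ay": 0, "az": -0.93, "gripper": 1},
    {"tx": 0, "ty": 0.2, "tz": -0.4, "ax": 0, "ay": 0, "az": -0.93, "gripper": 1},
    {"tx": 0, "ty": 0.2, "tz": -0.4, "ax": 0, "ay": 0, "az": -0.93, "gripper": 1},
    {"tx": 0, "ty": 0.2, "tz": -0.4, "ax": 0, "ay": 0, "az": -0.93, "gripper": 1},
    {"tx": 0, "ty": 0.2, "tz": -0.4, "ax": 0, "ay": 0, "az": -0.93, "gripper": 1},
    {"tx": 0, "ty": 0.2, "tz": -0.4, "ax": 0, "ay": 0, "az": -0.93, "gripper": 1},
    {"tx": 0, "ty": 0.2, "tz": -0.4, "ax": 0, "ay": 0, "az": -0.93, "gripper": 1},
    {"tx": 0, "ty": 0.2, "tz": -0.4, "ax": 0, "ay": 0, "az": -0.93, "gripper": 1},
    {"tx": 0, "ty": 0.2, "tz": -0.4, "ax": 0, "ay": 0, "az": -0.93, "gripper": 1},
    {"tx": 0, "ty": 0.2, "tz": -0.4, "ax": 0, "ay": 0, "az": -0.93, "gripper": 1},
  ],
)

```text
clock: 8.95
ee_pos: [387.5, 245.1, 280.9]
tcp_rot: [[1.0, -0.002, -0.0], [-0.002, -1.0, -0.0], [-0.0, 0.0, -1.0]]
contact_force: [-0.1, -0.4, -0.6]
width: 85.3
grasp_force: 0.0
```

```bash
python3 - <<'E'
from h import *
im,c,E=shot("wrist","w4"); st=r.observe(); print(st["ee_pos"],st["clock"],st["qpos"]); np.save("w4E.npy",E); print(w2p((437,254,38),c,E))
print(*glass(im,c,E,(437.2,254),38,8))
print(np.degrees(np.arctan2(st["tcp_rot"][1,0],st["tcp_rot"][0,0])))
g=im[:,:,1]; print(cv2.HoughCircles(cv2.medianBlur(g,3),cv2.HOUGH_GRADIENT,1,30,param1=80,param2=14,minRadius=12,maxRadius=26))
E
```

```text
[387.58 245.13 280.88] 9.0 [-109.13    2.01   74.02  111.67   -2.09   67.81 -124.46]
[[319.2  157.76]]
[439.3 254.4] 0.15637084245770644 48 16.0
-0.12894081015664322
[[[306.5  45.5  22.1]
  [191.5 129.5  19.4]
  [319.5 155.5  16.6]
  [552.5  27.5  22.1]
  [190.5  30.5  23.2]]]
```

```bash
python3 - <<'E'
from h import *
print(r.observe()["qpos"])
to((437.1,254.1,90),60.4)
im,c,E=shot("top"); print(*glass(im,c,E,(437,254),38,4))
E
```

```text
[-109.13    2.01   74.02  111.67   -2.09   67.81 -124.46]
t [ 0.2  -0.04  0.76] a [ 0.   0.  -0.7] curyaw -0.13 dist 197.40410346814542
[437.91 252.01] 0.29883662750912277 48 18.5
```

>>> step_arm(
  plan=[
    {"tx": 0.198, "ty": -0.036, "tz": 0.76, "ax": 0, "ay": 0, "az": -0.704, "gripper": 1},
    {"tx": 0.198, "ty": -0.036, "tz": 0.76, "ax": 0, "ay": 0, "az": -0.704, "gripper": 1},
    {"tx": 0.198, "ty": -0.036, "tz": 0.76, "ax": 0, "ay": 0, "az": -0.704, "gripper": 1},
    {"tx": 0.198, "ty": -0.036, "tz": 0.76, "ax": 0, "ay": 0, "az": -0.704, "gripper": 1},
    {"tx": 0.198, "ty": -0.036, "tz": 0.76, "ax": 0, "ay": 0, "az": -0.704, "gripper": 1},
    {"tx": 0.198, "ty": -0.036, "tz": 0.76, "ax": 0, "ay": 0, "az": -0.704, "gripper": 1},
    {"tx": 0.198, "ty": -0.036, "tz": 0.76, "ax": 0, "ay": 0, "az": -0.704, "gripper": 1},
    {"tx": 0.198, "ty": -0.036, "tz": 0.76, "ax": 0, "ay": 0, "az": -0.704, "gripper": 1},
    {"tx": 0.198, "ty": -0.036, "tz": 0.76, "ax": 0, "ay": 0, "az": -0.704, "gripper": 1},
    {"tx": 0.198, "ty": -0.036, "tz": 0.76, "ax": 0, "ay": 0, "az": -0.704, "gripper": 1},
  ],
)

```text
clock: 10.05
ee_pos: [437.2, 254.3, 91.0]
tcp_rot: [[0.496, 0.869, 0.0], [0.869, -0.496, -0.0], [-0.0, 0.0, -1.0]]
contact_force: [0.0, -0.7, 0.3]
width: 85.4
grasp_force: 0.0
```

```bash
sed -i 's/np.round(t,4)/np.array2string(t,precision=4)/;s/np.round(w,4)/np.array2string(w,precision=4)/' h.py; python3 - <<'E'
from h import *
to((437.1,254.1,31),60.4)
E
```

```text
t [-0.001   0.0001  0.2398] a [ 0.0001  0.0001 -0.0013] curyaw 60.29 dist 59.953242227912625
```

>>> step_arm(
  plan=[
    {"tx": -0.001, "ty": 0, "tz": 0.24, "ax": 0, "ay": 0, "az": 0, "gripper": 1},
    {"tx": -0.001, "ty": 0, "tz": 0.24, "ax": 0, "ay": 0, "az": 0, "gripper": 1},
    {"tx": -0.001, "ty": 0, "tz": 0.24, "ax": 0, "ay": 0, "az": 0, "gripper": 1},
    {"tx": -0.001, "ty": 0, "tz": 0.24, "ax": 0, "ay": 0, "az": 0, "gripper": 0},
    {"tx": -0.001, "ty": 0, "tz": 0.24, "ax": 0, "ay": 0, "az": 0, "gripper": 0},
    {"tx": -0.001, "ty": 0, "tz": 0.24, "ax": 0, "ay": 0, "az": 0, "gripper": 0},
    {"tx": -0.001, "ty": 0, "tz": 0.24, "ax": 0, "ay": 0, "az": 0, "gripper": 0},
    {"tx": -0.001, "ty": 0, "tz": 0.24, "ax": 0, "ay": 0, "az": 0, "gripper": 0},
    {"tx": -0.001, "ty": 0, "tz": 0.24, "ax": 0, "ay": 0, "az": 0, "gripper": 0},
  ],
)

```text
clock: 10.95
ee_pos: [438.0, 254.7, 32.6]
tcp_rot: [[0.494, 0.87, 0.002], [0.87, -0.494, 0.002], [0.003, 0.001, -1.0]]
contact_force: [-1.6, -0.1, 6.4]
width: 42.1
grasp_force: 60.2
```

>>> step_arm(
  plan=[
    {"tx": 0, "ty": 0, "tz": -0.2, "ax": 0, "ay": 0, "az": 0, "gripper": 0},
    {"tx": 0, "ty": 0, "tz": -0.35, "ax": 0, "ay": 0, "az": 0, "gripper": 0},
    {"tx": -0.1, "ty": 0.15, "tz": -0.48, "ax": 0, "ay": 0, "az": 0, "gripper": 0},
    {"tx": -0.505, "ty": 0.767, "tz": -0.48, "ax": 0, "ay": 0, "az": 0, "gripper": 0},
    {"tx": -0.505, "ty": 0.767, "tz": -0.48, "ax": 0, "ay": 0, "az": 0, "gripper": 0},
    {"tx": -0.505, "ty": 0.767, "tz": -0.48, "ax": 0, "ay": 0, "az": 0, "gripper": 0},
    {"tx": -0.505, "ty": 0.767, "tz": -0.48, "ax": 0, "ay": 0, "az": 0, "gripper": 0},
    {"tx": -0.505, "ty": 0.767, "tz": -0.48, "ax": 0, "ay": 0, "az": 0, "gripper": 0},
    {"tx": -0.505, "ty": 0.767, "tz": -0.48, "ax": 0, "ay": 0, "az": 0, "gripper": 0},
    {"tx": -0.505, "ty": 0.767, "tz": -0.48, "ax": 0, "ay": 0, "az": 0, "gripper": 0},
  ],
)

```text
clock: 11.95
ee_pos: [540.9, 51.0, 150.9]
tcp_rot: [[0.492, 0.871, -0.001], [0.871, -0.492, 0.001], [0.001, -0.001, -1.0]]
contact_force: [-0.5, 0.2, -1.9]
width: 42.1
grasp_force: 62.2
```

```bash
python3 - <<'E'
from h import *
to((541,49.6,85),60.4)
im,c,E=shot("top"); print(carrier(im,c,E,(546.9,-24.3,np.radians(60.4)),(4,),R0=4))
E
```

```text
t [-0.0048  0.0032  0.2637] a [-0.0008 -0.0003  0.0014] curyaw 60.52 dist 65.9523103529834
(array([546.86, -24.39,   1.05]), np.float64(0.19327653796385375), np.int64(230))
```

>>> step_arm(
  plan=[
    {"tx": -0.005, "ty": 0.003, "tz": 0.2, "ax": 0, "ay": 0, "az": 0, "gripper": 0},
    {"tx": -0.005, "ty": 0.003, "tz": 0.264, "ax": 0, "ay": 0, "az": 0, "gripper": 0},
    {"tx": -0.005, "ty": 0.003, "tz": 0.264, "ax": 0, "ay": 0, "az": 0, "gripper": 0},
    {"tx": -0.005, "ty": 0.003, "tz": 0.264, "ax": 0, "ay": 0, "az": 0, "gripper": 0},
    {"tx": -0.005, "ty": 0.003, "tz": 0.264, "ax": 0, "ay": 0, "az": 0, "gripper": 0},
  ],
)

```text
clock: 12.5
ee_pos: [542.7, 48.4, 86.5]
tcp_rot: [[0.493, 0.87, 0.003], [0.87, -0.493, 0.0], [0.002, 0.002, -1.0]]
contact_force: [0.1, -1.0, -2.3]
width: 41.8
grasp_force: 62.1
```

>>> step_arm(
  plan=[
    {"tx": 0, "ty": 0, "tz": 0.015, "ax": 0, "ay": 0, "az": 0, "gripper": 0},
    {"tx": 0, "ty": 0, "tz": 0.03, "ax": 0, "ay": 0, "az": 0, "gripper": 0},
    {"tx": 0, "ty": 0, "tz": 0.04, "ax": 0, "ay": 0, "az": 0, "gripper": 0},
    {"tx": 0, "ty": 0, "tz": 0.04, "ax": 0, "ay": 0, "az": 0, "gripper": 0},
  ],
)

```text
clock: 12.9
ee_pos: [542.9, 48.8, 76.1]
tcp_rot: [[0.493, 0.87, 0.003], [0.87, -0.493, 0.001], [0.003, 0.002, -1.0]]
contact_force: [0.5, 1.4, -2.2]
width: 42.6
grasp_force: 62.5
```

```bash
python3 - <<'E'
from h import *
print(r.observe()["contact_force"])
to((541,49.6,70),60.4)
im,c,E=shot("top"); print(carrier(im,c,E,(546.9,-24.3,np.radians(60.4)),(4,),R0=4)); 
to((541,49.6,70),60.4)
cv2.imwrite("pics/t5.png",cv2.convertScaleAbs(cv2.resize(im[190:350,240:420],None,fx=4,fy=4,interpolation=cv2.INTER_CUBIC),alpha=1.8))
E
```

```text
[ 0.47  1.38 -2.16]
t [-0.001  -0.0083  0.0245] a [ 0.0012 -0.0017  0.0005] curyaw 60.45 dist 6.457189161471218
(array([546.67, -24.51,   1.02]), np.float64(0.23016661603028354), np.int64(255))
t [-0.0009 -0.0073  0.0228] a [ 0.0011 -0.0015  0.0006] curyaw 60.45 dist 6.000677770757328
```

>>> step_arm(
  plan=[
    {"tx": 0, "ty": 0, "tz": 0.012, "ax": 0, "ay": 0, "az": 0, "gripper": 0},
    {"tx": 0, "ty": 0, "tz": 0.024, "ax": 0, "ay": 0, "az": 0, "gripper": 0},
    {"tx": 0, "ty": 0, "tz": 0.024, "ax": 0, "ay": 0, "az": 0, "gripper": 0},
    {"tx": 0, "ty": 0, "tz": 0.024, "ax": 0, "ay": 0, "az": 0, "gripper": 0},
  ],
)

```text
clock: 13.35
ee_pos: [542.8, 49.2, 70.6]
tcp_rot: [[0.494, 0.87, 0.002], [0.87, -0.494, 0.002], [0.003, 0.0, -1.0]]
contact_force: [-1.3, 3.5, 12.8]
width: 42.0
grasp_force: 63.9
```

>>> step_arm(
  plan=[
    {"tx": 0, "ty": 0, "tz": -0.004, "ax": 0, "ay": 0, "az": 0, "gripper": 0.72},
    {"tx": 0, "ty": 0, "tz": -0.004, "ax": 0, "ay": 0, "az": 0, "gripper": 0.72},
    {"tx": 0, "ty": 0, "tz": -0.004, "ax": 0, "ay": 0, "az": 0, "gripper": 0.72},
    {"tx": 0, "ty": 0, "tz": -0.004, "ax": 0, "ay": 0, "az": 0, "gripper": 0.72},
    {"tx": 0, "ty": 0, "tz": -0.18, "ax": 0, "ay": 0, "az": 0, "gripper": 0.72},
    {"tx": 0, "ty": 0, "tz": -0.36, "ax": 0, "ay": 0, "az": 0, "gripper": 1},
    {"tx": 0, "ty": 0, "tz": -0.5, "ax": 0, "ay": 0, "az": 0, "gripper": 1},
    {"tx": 0, "ty": 0, "tz": -0.5, "ax": 0, "ay": 0, "az": 0, "gripper": 1},
  ],
)

```text
clock: 14.15
ee_pos: [544.8, 47.7, 198.6]
tcp_rot: [[0.494, 0.87, 0.009], [0.87, -0.494, 0.002], [0.006, 0.007, -1.0]]
contact_force: [-0.3, -0.5, -0.7]
width: 85.5
grasp_force: 0.0
```

```bash
python3 - <<'E'
from h import *
im4=cv2.imread("pics/w4.png");c,_=ext("wrist");E=np.load("w4E.npy")
for q in ((306.5,45.5),(191.5,129.5),(190.5,30.5)):
    s=p2w(q,38,c,E)[0][:2]; g=glass(im4,c,E,s,38,6); print("wrist corr",g[0]-[2,.3],g[1:])
im,c,E=shot("top","t6")
for s in ((549,365.3),(536.3,261.7),(459.3,374)): print("top",*glass(im,c,E,s,38,4))
p=carrier(im,c,E,(546.9,-24.3,1.04),(),R0=4); print(p)
X=body(np.array([[62,42,76.]]),*p[0])[0]; print("p0",X,disc(im,c,E,X[:2],76,22,4))
st=r.observe(); print(st["ee_pos"],st["qpos"])
to((537,263.5,100),60.4)
E
```

```text
wrist corr [532.99 263.72] (np.float64(0.5885865579991935), np.int64(48), np.float64(18.5))
wrist corr [459.79 373.61] (np.float64(0.6036328724985554), np.int64(48), np.float64(18.5))
wrist corr [542.35 362.66] (np.float64(0.661864355716024), np.int64(30), np.float64(14.0))
top [548.9 365.2] 0.37387242590337944 48 18.5
top [536.38 261.55] 0.3948052325721189 48 18.0
top [459.15 373.93] 0.3799323999674131 48 18.0
(array([546.76, -24.33,   1.02]), np.float64(0.14858134799152542), np.int64(176))
p0 [543.69  50.49  76.  ] (array([543.69,  50.49,   0.  ]), np.float64(nan), np.int64(0))
[543.01  48.1  196.09] [-48.88  20.83  49.17 107.29 -18.23  59.77 -21.86]
t [ 0.7363 -0.4472  0.3854] a [ 0.0021 -0.0023  0.0005] curyaw 60.44 dist 235.93509854010568
  return _methods._mean(a, axis=axis, dtype=dtype,
  ret = ret.dtype.type(ret / rcount)
```

>>> step_arm(
  plan=[
    {"tx": 0.7365, "ty": -0.451, "tz": 0.3, "ax": 0.002, "ay": -0.002, "az": -0.82, "gripper": 1},
    {"tx": 0.7365, "ty": -0.451, "tz": 0.3, "ax": 0.002, "ay": -0.002, "az": -0.82, "gripper": 1},
    {"tx": 0.7365, "ty": -0.451, "tz": 0.385, "ax": 0.002, "ay": -0.002, "az": -0.82, "gripper": 1},
    {"tx": 0.7365, "ty": -0.451, "tz": 0.385, "ax": 0.002, "ay": -0.002, "az": -0.82, "gripper": 1},
    {"tx": 0.7365, "ty": -0.451, "tz": 0.385, "ax": 0.002, "ay": -0.002, "az": -0.82, "gripper": 1},
    {"tx": 0.7365, "ty": -0.451, "tz": 0.385, "ax": 0.002, "ay": -0.002, "az": -0.82, "gripper": 1},
    {"tx": 0.7365, "ty": -0.451, "tz": 0.385, "ax": 0.002, "ay": -0.002, "az": -0.82, "gripper": 1},
    {"tx": 0.7365, "ty": -0.451, "tz": 0.385, "ax": 0.002, "ay": -0.002, "az": -0.82, "gripper": 1},
    {"tx": 0.7365, "ty": -0.451, "tz": 0.385, "ax": 0.002, "ay": -0.002, "az": -0.82, "gripper": 1},
    {"tx": 0.7365, "ty": -0.451, "tz": 0.385, "ax": 0.002, "ay": -0.002, "az": -0.82, "gripper": 1},
    {"tx": 0.7365, "ty": -0.451, "tz": 0.385, "ax": 0.002, "ay": -0.002, "az": -0.82, "gripper": 1},
    {"tx": 0.7365, "ty": -0.451, "tz": 0.385, "ax": 0.002, "ay": -0.002, "az": -0.82, "gripper": 1},
  ],
)

```text
clock: 15.4
ee_pos: [534.1, 263.8, 97.4]
tcp_rot: [[-0.654, 0.757, -0.003], [0.757, 0.654, -0.004], [-0.001, -0.005, -1.0]]
contact_force: [0.2, -0.7, -0.0]
width: 85.4
grasp_force: 0.0
```

```bash
python3 - <<'E'
from h import *
print(r.observe()["qpos"])
to((536,264,31),130.4)
im,c,E=shot("wrist"); print(*glass(im,c,E,(549,365.5),38,8)); print(*glass(im,c,E,(460,376),38,8))
E
```

```text
[-49.37  28.56  24.8  104.54 -14.95  50.39  23.26]
t [-0.0041  0.0075  0.2656] a [-0.0031  0.0006  0.0051] curyaw 130.84 dist 66.444776901336
[550.57 367.54] 0.7485128380880421 48 16.0
  return _methods._mean(a, axis=axis, dtype=dtype,
  ret = ret.dtype.type(ret / rcount)
Traceback (most recent call last):
TypeError: print() argument after * must be an iterable, not NoneType
```

Grasp, release, turn back 70°, grasp again.

>>> step_arm(
  plan=[
    {"tx": -0.004, "ty": 0.0075, "tz": 0.15, "ax": -0.003, "ay": 0, "az": 0.005, "gripper": 1},
    {"tx": -0.004, "ty": 0.0075, "tz": 0.265, "ax": -0.003, "ay": 0, "az": 0.005, "gripper": 1},
    {"tx": -0.004, "ty": 0.0075, "tz": 0.265, "ax": -0.003, "ay": 0, "az": 0.005, "gripper": 1},
    {"tx": -0.004, "ty": 0.0075, "tz": 0.265, "ax": -0.003, "ay": 0, "az": 0.005, "gripper": 1},
    {"tx": -0.004, "ty": 0.0075, "tz": 0.265, "ax": -0.003, "ay": 0, "az": 0.005, "gripper": 0},
    {"tx": -0.004, "ty": 0.0075, "tz": 0.265, "ax": -0.003, "ay": 0, "az": 0.005, "gripper": 0},
    {"tx": -0.004, "ty": 0.0075, "tz": 0.265, "ax": -0.003, "ay": 0, "az": 0.005, "gripper": 0},
    {"tx": -0.004, "ty": 0.0075, "tz": 0.265, "ax": -0.003, "ay": 0, "az": 0.005, "gripper": 0},
    {"tx": -0.004, "ty": 0.0075, "tz": 0.265, "ax": -0.003, "ay": 0, "az": 0.005, "gripper": 0},
    {"tx": -0.004, "ty": 0.0075, "tz": 0.265, "ax": -0.003, "ay": 0, "az": 0.005, "gripper": 1},
    {"tx": -0.004, "ty": 0.0075, "tz": 0.265, "ax": -0.003, "ay": 0, "az": 0.005, "gripper": 1},
    {"tx": -0.004, "ty": 0.0075, "tz": 0.265, "ax": -0.003, "ay": 0, "az": 0.005, "gripper": 1},
  ],
)

```text
clock: 16.65
ee_pos: [536.0, 264.2, 31.4]
tcp_rot: [[-0.649, 0.761, 0.001], [0.761, 0.649, -0.0], [-0.001, 0.0, -1.0]]
contact_force: [0.3, 0.1, -0.6]
width: 83.2
grasp_force: 0.0
```

>>> step_arm(
  plan=[
    {"tx": 0, "ty": 0, "tz": 0, "ax": 0, "ay": 0, "az": 0.1, "gripper": 1},
    {"tx": 0, "ty": 0, "tz": 0, "ax": 0, "ay": 0, "az": 0.815, "gripper": 1},
    {"tx": 0, "ty": 0, "tz": 0, "ax": 0, "ay": 0, "az": 0.815, "gripper": 1},
    {"tx": 0, "ty": 0, "tz": 0, "ax": 0, "ay": 0, "az": 0.815, "gripper": 1},
    {"tx": 0, "ty": 0, "tz": 0, "ax": 0, "ay": 0, "az": 0.815, "gripper": 1},
    {"tx": 0, "ty": 0, "tz": 0, "ax": 0, "ay": 0, "az": 0.815, "gripper": 1},
    {"tx": 0, "ty": 0, "tz": 0, "ax": 0, "ay": 0, "az": 0.815, "gripper": 1},
    {"tx": 0, "ty": 0, "tz": 0, "ax": 0, "ay": 0, "az": 0.815, "gripper": 1},
    {"tx": 0, "ty": 0, "tz": 0, "ax": 0, "ay": 0, "az": 0.815, "gripper": 1},
    {"tx": 0, "ty": 0, "tz": 0, "ax": 0, "ay": 0, "az": 0.815, "gripper": 1},
    {"tx": 0, "ty": 0, "tz": 0, "ax": 0, "ay": 0, "az": 0.815, "gripper": 1},
  ],
)

```text
clock: 17.75
ee_pos: [536.1, 264.2, 31.4]
tcp_rot: [[0.491, 0.871, 0.001], [0.871, -0.491, -0.0], [0.0, 0.001, -1.0]]
contact_force: [-0.2, 0.4, 0.2]
width: 85.5
grasp_force: 0.0
```

>>> step_arm(
  plan=[
    {"tx": 0, "ty": 0, "tz": 0, "ax": 0, "ay": 0, "az": 0, "gripper": 0},
    {"tx": 0, "ty": 0, "tz": 0, "ax": 0, "ay": 0, "az": 0, "gripper": 0},
    {"tx": 0, "ty": 0, "tz": 0, "ax": 0, "ay": 0, "az": 0, "gripper": 0},
    {"tx": 0, "ty": 0, "tz": 0, "ax": 0, "ay": 0, "az": 0, "gripper": 0},
    {"tx": 0, "ty": 0, "tz": 0, "ax": 0, "ay": 0, "az": 0, "gripper": 0},
    {"tx": 0, "ty": 0, "tz": 0, "ax": 0, "ay": 0, "az": 0, "gripper": 0},
    {"tx": 0, "ty": 0, "tz": -0.2, "ax": 0, "ay": 0, "az": 0, "gripper": 0},
    {"tx": 0, "ty": 0, "tz": -0.35, "ax": 0, "ay": 0, "az": 0, "gripper": 0},
    {"tx": 0, "ty": 0, "tz": -0.48, "ax": 0, "ay": 0, "az": 0, "gripper": 0},
    {"tx": 0, "ty": 0, "tz": -0.48, "ax": 0, "ay": 0, "az": 0, "gripper": 0},
  ],
)

```text
clock: 18.75
ee_pos: [538.9, 264.9, 155.7]
tcp_rot: [[0.493, 0.87, 0.008], [0.87, -0.493, 0.004], [0.007, 0.005, -1.0]]
contact_force: [0.5, -0.1, -1.7]
width: 42.2
grasp_force: 61.4
```

```bash
python3 - <<'E'
from h import *
to((546.9,-25,150),60.4)
E
```

```text
t [-0.993   0.6     0.0186] a [ 0.0033 -0.0048  0.0004] curyaw 60.44 dist 290.092190038359
```

>>> step_arm(
  plan=[
    {"tx": -0.993, "ty": 0.6, "tz": 0.019, "ax": 0.003, "ay": -0.005, "az": 0, "gripper": 0},
    {"tx": -0.993, "ty": 0.6, "tz": 0.019, "ax": 0.003, "ay": -0.005, "az": 0, "gripper": 0},
    {"tx": -0.993, "ty": 0.6, "tz": 0.019, "ax": 0.003, "ay": -0.005, "az": 0, "gripper": 0},
    {"tx": -0.993, "ty": 0.6, "tz": 0.019, "ax": 0.003, "ay": -0.005, "az": 0, "gripper": 0},
    {"tx": -0.993, "ty": 0.6, "tz": 0.019, "ax": 0.003, "ay": -0.005, "az": 0, "gripper": 0},
    {"tx": -0.993, "ty": 0.6, "tz": 0.019, "ax": 0.003, "ay": -0.005, "az": 0, "gripper": 0},
    {"tx": -0.993, "ty": 0.6, "tz": 0.15, "ax": 0.003, "ay": -0.005, "az": 0, "gripper": 0},
    {"tx": -0.993, "ty": 0.6, "tz": 0.24, "ax": 0.003, "ay": -0.005, "az": 0, "gripper": 0},
    {"tx": -0.993, "ty": 0.6, "tz": 0.24, "ax": 0.003, "ay": -0.005, "az": 0, "gripper": 0},
    {"tx": -0.993, "ty": 0.6, "tz": 0.24, "ax": 0.003, "ay": -0.005, "az": 0, "gripper": 0},
    {"tx": -0.993, "ty": 0.6, "tz": 0.24, "ax": 0.003, "ay": -0.005, "az": 0, "gripper": 0},
  ],
)

```text
clock: 19.85
ee_pos: [544.8, -25.6, 92.3]
tcp_rot: [[0.493, 0.87, -0.005], [0.87, -0.493, -0.005], [-0.007, -0.002, -1.0]]
contact_force: [-0.9, 0.1, -0.7]
width: 42.3
grasp_force: 61.4
```

```bash
python3 - <<'E'
from h import *
to((546.8,-25.3,84),60.4)
E
```

```text
t [0.005  0.0064 0.0333] a [-0.0015  0.0045  0.0009] curyaw 60.48 dist 8.573532924280832
```

>>> step_arm(
  plan=[
    {"tx": 0, "ty": 0, "tz": 0.01, "ax": 0, "ay": 0, "az": 0, "gripper": 0},
    {"tx": 0, "ty": 0, "tz": 0.02, "ax": 0, "ay": 0, "az": 0, "gripper": 0},
    {"tx": 0, "ty": 0, "tz": 0.02, "ax": 0, "ay": 0, "az": 0, "gripper": 0},
    {"tx": 0, "ty": 0, "tz": 0.02, "ax": 0, "ay": 0, "az": 0, "gripper": 0},
    {"tx": 0, "ty": 0, "tz": 0.02, "ax": 0, "ay": 0, "az": 0, "gripper": 0},
  ],
)

```text
clock: 20.35
ee_pos: [544.2, -25.7, 86.7]
tcp_rot: [[0.493, 0.87, -0.006], [0.87, -0.493, -0.005], [-0.007, -0.003, -1.0]]
contact_force: [-0.4, 0.1, -2.0]
width: 42.2
grasp_force: 61.4
```

```bash
python3 - <<'E'
from h import *
to((546.8,-25.3,84),60.4)
E
```

```text
t [0.0065 0.0081 0.0108] a [-0.0022  0.0047  0.0005] curyaw 60.45 dist 3.7502003821455108
```

>>> step_arm(
  plan=[
    {"tx": 0.0065, "ty": 0.008, "tz": 0.01, "ax": -0.0025, "ay": 0.005, "az": 0, "gripper": 0},
    {"tx": 0.0065, "ty": 0.008, "tz": 0.01, "ax": -0.0025, "ay": 0.005, "az": 0, "gripper": 0},
    {"tx": 0.0065, "ty": 0.008, "tz": 0.01, "ax": -0.0025, "ay": 0.005, "az": 0, "gripper": 0},
    {"tx": 0.0065, "ty": 0.008, "tz": 0.01, "ax": -0.0025, "ay": 0.005, "az": 0, "gripper": 0},
  ],
)

```text
clock: 20.75
ee_pos: [546.6, -25.4, 84.0]
tcp_rot: [[0.493, 0.87, 0.0], [0.87, -0.493, 0.0], [0.0, 0.0, -1.0]]
contact_force: [0.3, 0.7, -2.2]
width: 42.2
grasp_force: 61.4
```

>>> step_arm(
  plan=[
    {"tx": 0, "ty": 0, "tz": 0.01, "ax": 0, "ay": 0, "az": 0, "gripper": 0},
    {"tx": 0, "ty": 0, "tz": 0.02, "ax": 0, "ay": 0, "az": 0, "gripper": 0},
    {"tx": 0, "ty": 0, "tz": 0.032, "ax": 0, "ay": 0, "az": 0, "gripper": 0},
    {"tx": 0, "ty": 0, "tz": 0.032, "ax": 0, "ay": 0, "az": 0, "gripper": 0},
  ],
)

```text
clock: 21.15
ee_pos: [546.3, -25.2, 75.5]
tcp_rot: [[0.493, 0.87, -0.001], [0.87, -0.493, 0.0], [-0.0, -0.001, -1.0]]
contact_force: [0.3, -0.8, -1.5]
width: 42.7
grasp_force: 61.4
```

Inside the pocket without contact; continue to the floor, release, lift.

>>> step_arm(
  plan=[
    {"tx": 0, "ty": 0, "tz": 0.012, "ax": 0, "ay": 0, "az": 0, "gripper": 0},
    {"tx": 0, "ty": 0, "tz": 0.022, "ax": 0, "ay": 0, "az": 0, "gripper": 0},
    {"tx": 0, "ty": 0, "tz": 0.022, "ax": 0, "ay": 0, "az": 0, "gripper": 0},
    {"tx": 0, "ty": 0, "tz": 0.022, "ax": 0, "ay": 0, "az": 0, "gripper": 0},
  ],
)

```text
clock: 21.55
ee_pos: [546.6, -25.3, 70.5]
tcp_rot: [[0.493, 0.87, 0.0], [0.87, -0.493, 0.0], [0.0, 0.0, -1.0]]
contact_force: [1.0, 0.3, -0.9]
width: 42.1
grasp_force: 61.4
```

>>> step_arm(
  plan=[
    {"tx": 0, "ty": 0, "tz": 0, "ax": 0, "ay": 0, "az": 0, "gripper": 0.72},
    {"tx": 0, "ty": 0, "tz": 0, "ax": 0, "ay": 0, "az": 0, "gripper": 0.72},
    {"tx": 0, "ty": 0, "tz": 0, "ax": 0, "ay": 0, "az": 0, "gripper": 0.72},
    {"tx": 0, "ty": 0, "tz": 0, "ax": 0, "ay": 0, "az": 0, "gripper": 0.72},
    {"tx": 0, "ty": 0, "tz": -0.1, "ax": 0, "ay": 0, "az": 0, "gripper": 0.72},
    {"tx": 0, "ty": 0, "tz": -0.25, "ax": 0, "ay": 0, "az": 0, "gripper": 0.72},
    {"tx": 0, "ty": 0, "tz": -0.4, "ax": 0, "ay": 0, "az": 0, "gripper": 1},
    {"tx": 0, "ty": 0, "tz": -0.5, "ax": 0, "ay": 0, "az": 0, "gripper": 1},
    {"tx": 0, "ty": 0, "tz": -0.5, "ax": 0, "ay": 0, "az": 0, "gripper": 1},
    {"tx": 0, "ty": 0, "tz": -0.5, "ax": 0, "ay": 0, "az": 0, "gripper": 1},
  ],
)

```text
clock: 22.55
ee_pos: [546.7, -25.1, 195.7]
tcp_rot: [[0.493, 0.87, 0.001], [0.87, -0.493, 0.001], [0.001, 0.0, -1.0]]
contact_force: [0.2, 0.7, -0.7]
width: 85.5
grasp_force: 0.0
```

```bash
python3 - <<'E'
from h import *
im,c,E=shot("top","t7")
for s in ((549,365.3),(459.3,374)): print("top",*glass(im,c,E,s,38,4))
p=carrier(im,c,E,(546.9,-24.3,1.02),(),R0=4); print(p)
to((458.5,376.5,100),60.4)
to((548.3,367,100),60.4)
E
```

```text
top [549.1  365.26] 0.3945316833045016 48 18.5
top [459.15 373.88] 0.3568424095316785 48 18.0
(array([546.79, -24.33,   1.02]), np.float64(0.15013298969154748), np.int64(164))
t [ 1.2247 -1.0961  0.3804] a [-0.0007  0.0001  0.0006] curyaw 60.45 dist 421.7631147479654
t [ 1.3688 -0.7649  0.38  ] a [-0.0007  0.0001  0.0006] curyaw 60.45 dist 403.3532775553587
```

>>> step_arm(
  plan=[
    {"tx": 0.685, "ty": -0.384, "tz": 0.1, "ax": 0, "ay": 0, "az": 0, "gripper": 1},
    {"tx": 0.685, "ty": -0.384, "tz": 0.1, "ax": 0, "ay": 0, "az": 0, "gripper": 1},
    {"tx": 0.685, "ty": -0.384, "tz": 0.1, "ax": 0, "ay": 0, "az": 0, "gripper": 1},
    {"tx": 0.685, "ty": -0.384, "tz": 0.1, "ax": 0, "ay": 0, "az": 0, "gripper": 1},
  ],
)

```text
clock: 23.0
ee_pos: [546.3, 172.9, 168.7]
tcp_rot: [[0.493, 0.87, -0.002], [0.87, -0.493, -0.001], [-0.002, -0.002, -1.0]]
contact_force: [1.4, 1.0, 0.1]
width: 85.2
grasp_force: 0.0
```

>>> step_arm(
  plan=[
    {"tx": 0.685, "ty": -0.384, "tz": 0.2, "ax": 0, "ay": 0, "az": -0.815, "gripper": 1},
    {"tx": 0.685, "ty": -0.384, "tz": 0.2, "ax": 0, "ay": 0, "az": -0.815, "gripper": 1},
    {"tx": 0.685, "ty": -0.384, "tz": 0.283, "ax": 0, "ay": 0, "az": -0.815, "gripper": 1},
    {"tx": 0.685, "ty": -0.384, "tz": 0.283, "ax": 0, "ay": 0, "az": -0.815, "gripper": 1},
    {"tx": 0.685, "ty": -0.384, "tz": 0.283, "ax": 0, "ay": 0, "az": -0.815, "gripper": 1},
    {"tx": 0.685, "ty": -0.384, "tz": 0.283, "ax": 0, "ay": 0, "az": -0.815, "gripper": 1},
    {"tx": 0.685, "ty": -0.384, "tz": 0.283, "ax": 0, "ay": 0, "az": -0.815, "gripper": 1},
    {"tx": 0.685, "ty": -0.384, "tz": 0.283, "ax": 0, "ay": 0, "az": -0.815, "gripper": 1},
    {"tx": 0.685, "ty": -0.384, "tz": 0.283, "ax": 0, "ay": 0, "az": -0.815, "gripper": 1},
    {"tx": 0.685, "ty": -0.384, "tz": 0.283, "ax": 0, "ay": 0, "az": -0.815, "gripper": 1},
    {"tx": 0.685, "ty": -0.384, "tz": 0.283, "ax": 0, "ay": 0, "az": -0.815, "gripper": 1},
    {"tx": 0.685, "ty": -0.384, "tz": 0.283, "ax": 0, "ay": 0, "az": -0.815, "gripper": 1},
  ],
)

```text
clock: 24.2
ee_pos: [548.4, 367.2, 99.5]
tcp_rot: [[-0.648, 0.761, -0.0], [0.761, 0.648, -0.0], [-0.0, -0.0, -1.0]]
contact_force: [-0.1, -0.3, -0.5]
width: 85.5
grasp_force: 0.0
```

>>> step_arm(
  plan=[
    {"tx": 0, "ty": 0, "tz": 0, "ax": 0, "ay": 0, "az": 0, "gripper": 1},
    {"tx": 0, "ty": 0, "tz": 0, "ax": 0, "ay": 0, "az": 0, "gripper": 1},
  ],
)

```text
clock: 24.4
ee_pos: [548.6, 367.4, 99.8]
tcp_rot: [[-0.649, 0.761, 0.0], [0.761, 0.649, 0.0], [-0.0, 0.0, -1.0]]
contact_force: [0.2, 0.6, 0.1]
width: 85.7
grasp_force: 0.0
```

```bash
python3 - <<'E'
from h import *
print(r.observe()["qpos"])
im,c,E=shot("top")
for s in ((549,365.3),(459.3,374)): print("top",glass(im,c,E,s,38,4))
to((548.5,367.3,31),130.4)
E
```

```text
[-55.84  34.36  25.95  95.23 -17.65  54.49  16.99]
top (array([548.27, 365.24]), np.float64(0.3985109618622095), np.int64(48), np.float64(18.5))
top (array([459.74, 374.13]), np.float64(0.4332100190908942), np.int64(48), np.float64(17.5))
t [-0.0001 -0.0005  0.2754] a [0.0002 0.0001 0.0009] curyaw 130.48 dist 68.85938858622154
```

>>> step_arm(
  plan=[
    {"tx": 0, "ty": 0, "tz": 0.15, "ax": 0, "ay": 0, "az": 0, "gripper": 1},
    {"tx": 0, "ty": 0, "tz": 0.275, "ax": 0, "ay": 0, "az": 0, "gripper": 1},
    {"tx": 0, "ty": 0, "tz": 0.275, "ax": 0, "ay": 0, "az": 0, "gripper": 1},
    {"tx": 0, "ty": 0, "tz": 0.275, "ax": 0, "ay": 0, "az": 0, "gripper": 1},
    {"tx": 0, "ty": 0, "tz": 0.275, "ax": 0, "ay": 0, "az": 0, "gripper": 0},
    {"tx": 0, "ty": 0, "tz": 0.275, "ax": 0, "ay": 0, "az": 0, "gripper": 0},
    {"tx": 0, "ty": 0, "tz": 0.275, "ax": 0, "ay": 0, "az": 0, "gripper": 0},
    {"tx": 0, "ty": 0, "tz": 0.275, "ax": 0, "ay": 0, "az": 0, "gripper": 0},
    {"tx": 0, "ty": 0, "tz": 0.275, "ax": 0, "ay": 0, "az": 0, "gripper": 0},
    {"tx": 0, "ty": 0, "tz": 0.275, "ax": 0, "ay": 0, "az": 0, "gripper": 1},
    {"tx": 0, "ty": 0, "tz": 0.275, "ax": 0, "ay": 0, "az": 0, "gripper": 1},
    {"tx": 0, "ty": 0, "tz": 0.275, "ax": 0, "ay": 0, "az": 0, "gripper": 1},
  ],
)

```text
clock: 25.65
ee_pos: [548.3, 367.2, 30.8]
tcp_rot: [[-0.649, 0.761, -0.0], [0.761, 0.649, -0.0], [0.0, -0.0, -1.0]]
contact_force: [-0.6, 0.2, 0.2]
width: 83.4
grasp_force: 0.0
```

>>> step_arm(
  plan=[
    {"tx": 0, "ty": 0, "tz": 0, "ax": 0, "ay": 0, "az": 0.1, "gripper": 1},
    {"tx": 0, "ty": 0, "tz": 0, "ax": 0, "ay": 0, "az": 0.815, "gripper": 1},
    {"tx": 0, "ty": 0, "tz": 0, "ax": 0, "ay": 0, "az": 0.815, "gripper": 1},
    {"tx": 0, "ty": 0, "tz": 0, "ax": 0, "ay": 0, "az": 0.815, "gripper": 1},
    {"tx": 0, "ty": 0, "tz": 0, "ax": 0, "ay": 0, "az": 0.815, "gripper": 1},
    {"tx": 0, "ty": 0, "tz": 0, "ax": 0, "ay": 0, "az": 0.815, "gripper": 1},
    {"tx": 0, "ty": 0, "tz": 0, "ax": 0, "ay": 0, "az": 0.815, "gripper": 1},
    {"tx": 0, "ty": 0, "tz": 0, "ax": 0, "ay": 0, "az": 0.815, "gripper": 1},
    {"tx": 0, "ty": 0, "tz": 0, "ax": 0, "ay": 0, "az": 0.815, "gripper": 1},
    {"tx": 0, "ty": 0, "tz": 0, "ax": 0, "ay": 0, "az": 0.815, "gripper": 1},
    {"tx": 0, "ty": 0, "tz": 0, "ax": 0, "ay": 0, "az": 0.815, "gripper": 1},
  ],
)

```text
clock: 26.75
ee_pos: [548.5, 367.3, 31.0]
tcp_rot: [[0.492, 0.871, 0.0], [0.871, -0.492, 0.0], [0.0, -0.0, -1.0]]
contact_force: [0.6, 0.6, 0.3]
width: 85.1
grasp_force: 0.0
```

>>> step_arm(
  plan=[
    {"tx": 0, "ty": 0, "tz": 0, "ax": 0, "ay": 0, "az": 0, "gripper": 0},
    {"tx": 0, "ty": 0, "tz": 0, "ax": 0, "ay": 0, "az": 0, "gripper": 0},
    {"tx": 0, "ty": 0, "tz": 0, "ax": 0, "ay": 0, "az": 0, "gripper": 0},
    {"tx": 0, "ty": 0, "tz": 0, "ax": 0, "ay": 0, "az": 0, "gripper": 0},
    {"tx": 0, "ty": 0, "tz": 0, "ax": 0, "ay": 0, "az": 0, "gripper": 0},
    {"tx": 0, "ty": 0, "tz": 0, "ax": 0, "ay": 0, "az": 0, "gripper": 0},
    {"tx": 0, "ty": 0, "tz": -0.2, "ax": 0, "ay": 0, "az": 0, "gripper": 0},
    {"tx": 0, "ty": 0, "tz": -0.35, "ax": 0, "ay": 0, "az": 0, "gripper": 0},
    {"tx": 0, "ty": 0, "tz": -0.48, "ax": 0, "ay": 0, "az": 0, "gripper": 0},
    {"tx": 0, "ty": 0, "tz": -0.48, "ax": 0, "ay": 0, "az": 0, "gripper": 0},
    {"tx": 0, "ty": 0, "tz": -0.48, "ax": 0, "ay": 0, "az": 0, "gripper": 0},
  ],
)

```text
clock: 27.85
ee_pos: [548.1, 367.4, 151.0]
tcp_rot: [[0.493, 0.87, -0.0], [0.87, -0.493, 0.001], [0.0, -0.001, -1.0]]
contact_force: [0.1, -0.9, -2.3]
width: 42.3
grasp_force: 61.5
```

```bash
python3 - <<'E'
from h import *
im,c,E=shot("top"); p=carrier(im,c,E,(546.9,-24.3,1.02),(),R0=4)[0]; print(np.degrees(p[2]))
X=body(np.array([[*PK[3],38]]),546.8,-25.3,p[2])[0]; print(X)
to((X[0],X[1],150),60.4)
E
```

```text
58.20834824444633
[ 549.84 -100.13   38.  ]
t [-1.6212  0.9302  0.0004] a [-0.001   0.0013  0.0007] curyaw 60.46 dist 467.2752916757192
```

>>> step_arm(
  plan=[
    {"tx": -0.811, "ty": 0.465, "tz": 0, "ax": 0, "ay": 0, "az": 0, "gripper": 0},
    {"tx": -0.811, "ty": 0.465, "tz": 0, "ax": 0, "ay": 0, "az": 0, "gripper": 0},
    {"tx": -0.811, "ty": 0.465, "tz": 0, "ax": 0, "ay": 0, "az": 0, "gripper": 0},
    {"tx": -0.811, "ty": 0.465, "tz": 0, "ax": 0, "ay": 0, "az": 0, "gripper": 0},
    {"tx": -0.811, "ty": 0.465, "tz": 0, "ax": 0, "ay": 0, "az": 0, "gripper": 0},
  ],
)

```text
clock: 28.4
ee_pos: [547.7, 129.0, 149.3]
tcp_rot: [[0.497, 0.868, -0.003], [0.868, -0.497, -0.003], [-0.004, -0.002, -1.0]]
contact_force: [1.0, -0.1, -1.6]
width: 42.5
grasp_force: 61.5
```

>>> step_arm(
  plan=[
    {"tx": -0.811, "ty": 0.465, "tz": 0, "ax": 0, "ay": 0, "az": 0, "gripper": 0},
    {"tx": -0.811, "ty": 0.465, "tz": 0, "ax": 0, "ay": 0, "az": 0, "gripper": 0},
    {"tx": -0.811, "ty": 0.465, "tz": 0, "ax": 0, "ay": 0, "az": 0, "gripper": 0},
    {"tx": -0.811, "ty": 0.465, "tz": 0, "ax": 0, "ay": 0, "az": 0, "gripper": 0},
    {"tx": -0.811, "ty": 0.465, "tz": 0, "ax": 0, "ay": 0, "az": 0, "gripper": 0},
    {"tx": -0.811, "ty": 0.465, "tz": 0.15, "ax": 0, "ay": 0, "az": 0, "gripper": 0},
    {"tx": -0.811, "ty": 0.465, "tz": 0.26, "ax": 0, "ay": 0, "az": 0, "gripper": 0},
    {"tx": -0.811, "ty": 0.465, "tz": 0.26, "ax": 0, "ay": 0, "az": 0, "gripper": 0},
    {"tx": -0.811, "ty": 0.465, "tz": 0.26, "ax": 0, "ay": 0, "az": 0, "gripper": 0},
    {"tx": -0.811, "ty": 0.465, "tz": 0.26, "ax": 0, "ay": 0, "az": 0, "gripper": 0},
    {"tx": -0.811, "ty": 0.465, "tz": 0.26, "ax": 0, "ay": 0, "az": 0, "gripper": 0},
    {"tx": -0.811, "ty": 0.465, "tz": 0.26, "ax": 0, "ay": 0, "az": 0, "gripper": 0},
  ],
)

```text
clock: 29.6
ee_pos: [551.5, -99.9, 87.0]
tcp_rot: [[0.493, 0.87, 0.002], [0.87, -0.493, 0.0], [0.001, 0.002, -1.0]]
contact_force: [-0.4, 0.2, -1.4]
width: 42.1
grasp_force: 61.8
```

```bash
python3 - <<'E'
from h import *
to((549.84,-100.13,84),60.4)
E
```

```text
t [-0.0041 -0.0054  0.0121] a [ 0.0011 -0.0008  0.0009] curyaw 60.48 dist 3.4617757240805442
```

>>> step_arm(
  plan=[
    {"tx": -0.003, "ty": -0.004, "tz": 0.01, "ax": 0, "ay": 0, "az": 0, "gripper": 0},
    {"tx": -0.003, "ty": -0.004, "tz": 0.01, "ax": 0, "ay": 0, "az": 0, "gripper": 0},
    {"tx": -0.003, "ty": -0.004, "tz": 0.01, "ax": 0, "ay": 0, "az": 0, "gripper": 0},
    {"tx": -0.003, "ty": -0.004, "tz": 0.01, "ax": 0, "ay": 0, "az": 0, "gripper": 0},
  ],
)

```text
clock: 30.0
ee_pos: [549.6, -100.3, 83.6]
tcp_rot: [[0.493, 0.87, 0.0], [0.87, -0.493, 0.0], [0.0, 0.0, -1.0]]
contact_force: [0.7, 0.4, -1.3]
width: 42.3
grasp_force: 61.8
```

>>> step_arm(
  plan=[
    {"tx": 0, "ty": 0, "tz": 0.01, "ax": 0, "ay": 0, "az": 0, "gripper": 0},
    {"tx": 0, "ty": 0, "tz": 0.02, "ax": 0, "ay": 0, "az": 0, "gripper": 0},
    {"tx": 0, "ty": 0, "tz": 0.034, "ax": 0, "ay": 0, "az": 0, "gripper": 0},
    {"tx": 0, "ty": 0, "tz": 0.034, "ax": 0, "ay": 0, "az": 0, "gripper": 0},
  ],
)

```text
clock: 30.4
ee_pos: [549.1, -100.1, 74.4]
tcp_rot: [[0.493, 0.87, -0.001], [0.87, -0.493, 0.0], [-0.0, -0.001, -1.0]]
contact_force: [-0.4, 0.2, -1.3]
width: 42.6
grasp_force: 61.8
```

>>> step_arm(
  plan=[
    {"tx": 0, "ty": 0, "tz": 0.01, "ax": 0, "ay": 0, "az": 0, "gripper": 0},
    {"tx": 0, "ty": 0, "tz": 0.017, "ax": 0, "ay": 0, "az": 0, "gripper": 0},
    {"tx": 0, "ty": 0, "tz": 0.017, "ax": 0, "ay": 0, "az": 0, "gripper": 0},
    {"tx": 0, "ty": 0, "tz": 0.017, "ax": 0, "ay": 0, "az": 0, "gripper": 0},
  ],
)

```text
clock: 30.8
ee_pos: [549.6, -100.3, 70.8]
tcp_rot: [[0.493, 0.87, 0.0], [0.87, -0.493, 0.0], [0.0, 0.0, -1.0]]
contact_force: [0.1, -1.4, -0.6]
width: 42.4
grasp_force: 61.8
```

>>> step_arm(
  plan=[
    {"tx": 0, "ty": 0, "tz": 0, "ax": 0, "ay": 0, "az": 0, "gripper": 0.72},
    {"tx": 0, "ty": 0, "tz": 0, "ax": 0, "ay": 0, "az": 0, "gripper": 0.72},
    {"tx": 0, "ty": 0, "tz": 0, "ax": 0, "ay": 0, "az": 0, "gripper": 0.72},
    {"tx": 0, "ty": 0, "tz": 0, "ax": 0, "ay": 0, "az": 0, "gripper": 0.72},
    {"tx": 0, "ty": 0, "tz": -0.1, "ax": 0, "ay": 0, "az": 0, "gripper": 0.72},
    {"tx": 0, "ty": 0, "tz": -0.25, "ax": 0, "ay": 0, "az": 0, "gripper": 0.72},
    {"tx": 0, "ty": 0, "tz": -0.4, "ax": 0, "ay": 0, "az": 0, "gripper": 0.72},
    {"tx": -0.15, "ty": 0, "tz": -0.6, "ax": 0, "ay": 0, "az": 0, "gripper": 0.72},
    {"tx": -0.25, "ty": 0, "tz": -0.8, "ax": 0, "ay": 0, "az": 0, "gripper": 0.72},
    {"tx": -0.25, "ty": 0, "tz": -0.8, "ax": 0, "ay": 0, "az": 0, "gripper": 0.72},
    {"tx": -0.25, "ty": 0, "tz": -0.8, "ax": 0, "ay": 0, "az": 0, "gripper": 0.72},
    {"tx": -0.25, "ty": 0, "tz": -0.8, "ax": 0, "ay": 0, "az": 0, "gripper": 0.72},
  ],
)

```text
clock: 32.0
ee_pos: [518.6, -153.3, 269.7]
tcp_rot: [[0.492, 0.87, -0.001], [0.87, -0.492, 0.002], [0.001, -0.001, -1.0]]
contact_force: [-0.6, 0.4, -0.9]
width: 61.7
grasp_force: 0.0
```

>>> step_arm(
  plan=[
    {"tx": 0, "ty": 0, "tz": 0, "ax": 0, "ay": 0, "az": 0, "gripper": 0.72},
    {"tx": 0, "ty": 0, "tz": 0, "ax": 0, "ay": 0, "az": 0, "gripper": 0.72},
    {"tx": 0, "ty": 0, "tz": 0, "ax": 0, "ay": 0, "az": 0, "gripper": 0.72},
  ],
)

```text
clock: 32.3
ee_pos: [518.5, -153.8, 269.6]
tcp_rot: [[0.492, 0.87, -0.002], [0.87, -0.492, -0.0], [-0.001, -0.002, -1.0]]
contact_force: [0.7, 0.3, -0.6]
width: 61.1
grasp_force: 0.0
```

```bash
python3 - <<'E'
from h import *
im,c,E=shot("wrist","w8"); np.save("w8E.npy",E); st=r.observe(); print(st["ee_pos"],st["clock"],st["qpos"])
b=[-.02,0]
p,e,k=carrier(im,c,E,(548.5,-24.5,np.radians(58.2)),(),R0=8); print("carrier",p[:2],np.degrees(p[2]),e,k)
for i in range(5):
    X=body(np.c_[PK[i:i+1],76],*p)[0]; print("puck",i,X[:2],glass(im,c,E,X[:2],76,6))
X=body(np.array([[*KN,86]]),*p)[0]; print("knob",X[:2],disc(im,c,E,X[:2],86,10,4))
cv2.imwrite("pics/w8b.png",cv2.convertScaleAbs(im,alpha=1.3))
E
```

```text
[ 518.54 -154.06  269.88] 32.35 [-34.91  17.73  58.06 102.53 -16.06  68.73  -1.65]
carrier [548.74 -24.84] 58.13824045705573 0.25207485066963486 138
puck 0 [545.8   49.99] None
puck 1 [617.14   5.65] None
puck 2 [480.34 -55.32] (array([480.22, -55.  ]), np.float64(0.2594211778052752), np.int64(48), np.float64(16.0))
puck 3 [551.69 -99.66] (array([552.54, -98.91]), np.float64(0.28816447549778346), np.int64(48), np.float64(16.0))
puck 4 [548.74 -24.84] (array([549.17, -23.82]), np.float64(0.5826633451819159), np.int64(48), np.float64(16.0))
knob [ 511.93 -140.89] (array([ 513.22, -139.35,    0.  ]), np.float64(1.2570573588127008), np.int64(48))
  return _methods._mean(a, axis=axis, dtype=dtype,
  ret = ret.dtype.type(ret / rcount)
```

View pics/w8b.png

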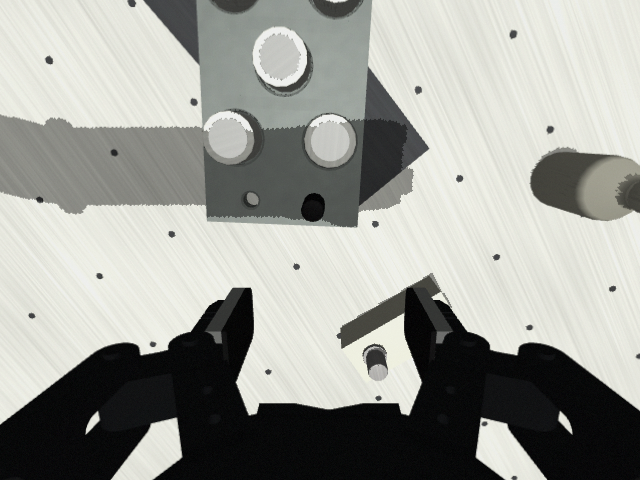

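```bash
python3 - <<'E'
from h import *
to((510,-141.4,72),58.1)
E
```

```text
t [ 0.0279 -0.0536  0.7916] a [-0.0009  0.0006  0.0277] curyaw 60.48 dist 198.46734073811916
```

>>> step_arm(
  plan=[
    {"tx": 0.028, "ty": -0.0535, "tz": 0.2, "ax": 0, "ay": 0, "az": 0.028, "gripper": 0.72},
    {"tx": 0.028, "ty": -0.0535, "tz": 0.4, "ax": 0, "ay": 0, "az": 0.028, "gripper": 0.72},
    {"tx": 0.028, "ty": -0.0535, "tz": 0.5, "ax": 0, "ay": 0, "az": 0.028, "gripper": 0.72},
    {"tx": 0.028, "ty": -0.0535, "tz": 0.5, "ax": 0, "ay": 0, "az": 0.028, "gripper": 0.72},
    {"tx": 0.028, "ty": -0.0535, "tz": 0.5, "ax": 0, "ay": 0, "az": 0.028, "gripper": 0.72},
  ],
)

```text
clock: 32.85
ee_pos: [510.9, -142.4, 146.2]
tcp_rot: [[0.53, 0.848, 0.0], [0.848, -0.53, -0.001], [-0.0, 0.001, -1.0]]
contact_force: [0.9, -0.3, 0.6]
width: 61.6
grasp_force: 0.0
```

>>> step_arm(
  plan=[
    {"tx": 0, "ty": 0, "tz": 0.15, "ax": 0, "ay": 0, "az": 0, "gripper": 0.72},
    {"tx": 0, "ty": 0, "tz": 0.29, "ax": 0, "ay": 0, "az": 0, "gripper": 0.72},
    {"tx": 0, "ty": 0, "tz": 0.29, "ax": 0, "ay": 0, "az": 0, "gripper": 0.72},
    {"tx": 0, "ty": 0, "tz": 0.29, "ax": 0, "ay": 0, "az": 0, "gripper": 0.72},
  ],
)

```text
clock: 33.25
ee_pos: [511.9, -142.7, 75.2]
tcp_rot: [[0.53, 0.848, 0.003], [0.848, -0.53, -0.001], [0.001, 0.003, -1.0]]
contact_force: [-0.0, 0.1, -0.2]
width: 61.4
grasp_force: 0.0
```

>>> step_arm(
  plan=[
    {"tx": 0, "ty": 0, "tz": 0, "ax": 0, "ay": 0, "az": 0, "gripper": 0},
    {"tx": 0, "ty": 0, "tz": 0, "ax": 0, "ay": 0, "az": 0, "gripper": 0},
    {"tx": 0, "ty": 0, "tz": 0, "ax": 0, "ay": 0, "az": 0, "gripper": 0},
    {"tx": 0, "ty": 0, "tz": 0, "ax": 0, "ay": 0, "az": 0, "gripper": 0},
    {"tx": 0, "ty": 0, "tz": 0, "ax": 0, "ay": 0, "az": 0, "gripper": 0},
    {"tx": 0, "ty": 0, "tz": 0, "ax": 0, "ay": 0, "az": 0, "gripper": 0},
  ],
)

```text
clock: 33.85
ee_pos: [511.5, -141.9, 74.8]
tcp_rot: [[0.529, 0.849, 0.002], [0.849, -0.529, 0.001], [0.002, 0.001, -1.0]]
contact_force: [-0.7, 1.4, 7.1]
width: 18.6
grasp_force: 58.3
```

```bash
python3 - <<'E'
from h import *
st=r.observe(); M=st["tcp_rot"]; p=st["ee_pos"]; print(p,st["contact_force"],st["clock"])
im,c,E=shot("top"); q=carrier(im,c,E,(546.9,-24.3,1.015),(),R0=4); print(np.degrees(q[0][2]),q[1:])
P=np.array([546.8,-25.3]); d=p[:2]-P; print("r",np.hypot(*d)); 
a0=np.degrees(np.arctan2(d[1],d[0])); a1=100.63+180+np.degrees(np.arctan2(30,118)); print(a0,a1)
for k in range(1,13):
    t=np.radians((a1-a0)*k/12); w=P+R.from_euler("z",t).as_matrix()[:2,:2]@d
    v=M.T@np.array([*(w-p[:2]),0])/250; print(k,v.round(4),(-t/1.5).round(4))
E
```

```text
[ 511.53 -141.89   74.83] [-0.71  1.36  7.09] 33.85
59.150538682183736 (np.float64(0.14738698562621455), np.int64(175))
r 121.80864560922542
-106.83166474894522 294.8945122980799
1 [0.15 0.24 0.  ] -0.3895
2 [0.4  0.36 0.  ] -0.779
3 [0.68 0.31 0.  ] -1.1686
4 [0.89 0.12 0.  ] -1.5581
5 [ 0.96 -0.15  0.  ] -1.9476
6 [ 0.86 -0.41  0.  ] -2.3371
7 [ 0.64 -0.58  0.  ] -2.7267
8 [ 0.36 -0.6  -0.  ] -3.1162
9 [ 0.12 -0.46 -0.  ] -3.5057
10 [-0.01 -0.21 -0.  ] -3.8952
11 [0.02 0.07 0.  ] -4.2848
12 [0.2  0.28 0.  ] -4.6743
```

```bash
python3 - <<'E'
from h import *
st=r.observe(); M=st["tcp_rot"]; p=st["ee_pos"]
P=np.array([546.8,-25.3]); d=p[:2]-P; D=41.6
for k in range(1,11):
    t=np.radians(D*k/10); w=P+R.from_euler("z",t).as_matrix()[:2,:2]@d
    v=M.T@np.array([*(w-p[:2]),0])/250; print(k,*["%.4f"%x for x in (*v,-t/1.5)])
E
```

```text
1 0.0105 0.0338 0.0001 -0.0484
2 0.0233 0.0667 0.0001 -0.0968
3 0.0386 0.0986 0.0002 -0.1452
4 0.0561 0.1294 0.0003 -0.1936
5 0.0758 0.1588 0.0004 -0.2420
6 0.0975 0.1866 0.0005 -0.2904
7 0.1213 0.2128 0.0006 -0.3388
8 0.1468 0.2373 0.0006 -0.3872
9 0.1741 0.2598 0.0007 -0.4356
10 0.2030 0.2803 0.0008 -0.4840
```

>>> step_arm(
  plan=[
    {"tx": 0.0105, "ty": 0.034, "tz": 0, "ax": 0, "ay": 0, "az": -0.048, "gripper": 0},
    {"tx": 0.0233, "ty": 0.067, "tz": 0, "ax": 0, "ay": 0, "az": -0.097, "gripper": 0},
    {"tx": 0.0386, "ty": 0.0986, "tz": 0, "ax": 0, "ay": 0, "az": -0.145, "gripper": 0},
    {"tx": 0.0561, "ty": 0.1294, "tz": 0, "ax": 0, "ay": 0, "az": -0.194, "gripper": 0},
    {"tx": 0.0758, "ty": 0.1588, "tz": 0, "ax": 0, "ay": 0, "az": -0.242, "gripper": 0},
    {"tx": 0.0975, "ty": 0.1866, "tz": 0, "ax": 0, "ay": 0, "az": -0.29, "gripper": 0},
    {"tx": 0.1213, "ty": 0.2128, "tz": 0, "ax": 0, "ay": 0, "az": -0.339, "gripper": 0},
    {"tx": 0.1468, "ty": 0.2373, "tz": 0, "ax": 0, "ay": 0, "az": -0.387, "gripper": 0},
    {"tx": 0.1741, "ty": 0.2598, "tz": 0, "ax": 0, "ay": 0, "az": -0.436, "gripper": 0},
    {"tx": 0.203, "ty": 0.2803, "tz": 0, "ax": 0, "ay": 0, "az": -0.484, "gripper": 0},
    {"tx": 0.203, "ty": 0.2803, "tz": 0, "ax": 0, "ay": 0, "az": -0.484, "gripper": 0},
    {"tx": 0.203, "ty": 0.2803, "tz": 0, "ax": 0, "ay": 0, "az": -0.484, "gripper": 0},
  ],
)

```text
clock: 35.1
ee_pos: [598.2, -135.6, 74.9]
tcp_rot: [[-0.167, 0.986, 0.003], [0.986, 0.167, 0.001], [0.0, 0.003, -1.0]]
contact_force: [-0.5, 1.2, 5.5]
width: 18.4
grasp_force: 59.3
```

>>> step_arm(
  plan=[
    {"tx": 0, "ty": 0, "tz": 0, "ax": 0, "ay": 0, "az": 0, "gripper": 0},
    {"tx": 0, "ty": 0, "tz": 0, "ax": 0, "ay": 0, "az": 0, "gripper": 0},
    {"tx": 0, "ty": 0, "tz": 0, "ax": 0, "ay": 0, "az": 0, "gripper": 0},
    {"tx": 0, "ty": 0, "tz": 0, "ax": 0, "ay": 0, "az": 0, "gripper": 0},
  ],
)

```text
clock: 35.5
ee_pos: [598.0, -135.6, 74.9]
tcp_rot: [[-0.167, 0.986, 0.003], [0.986, 0.167, 0.001], [0.0, 0.003, -1.0]]
contact_force: [0.4, 1.5, 6.7]
width: 18.1
grasp_force: 59.2
```

```bash
python3 - <<'E'
from h import *
st=r.observe(); M=st["tcp_rot"]; p=st["ee_pos"]; print(p,st["contact_force"],st["clock"])
im,c,E=shot("top"); q=carrier(im,c,E,(546.9,-24.3,np.radians(100.6)),(),R0=4); print(np.degrees(q[0][2]),q)
P=np.array([546.8,-25.3]); d=p[:2]-P; print("r",np.hypot(*d),"ang",np.degrees(np.arctan2(d[1],d[0]))%360-180-np.degrees(np.arctan2(30,118)))
E
```

```text
[ 597.99 -135.59   74.86] [0.43 1.53 6.74] 35.5
100.68653838593121 (array([546.67, -24.32,   1.76]), np.float64(0.2207159149506861), np.int64(151))
r 121.58922909801574 ang 100.6361835590022
```

>>> step_arm(
  plan=[
    {"tx": 0, "ty": 0, "tz": 0, "ax": 0, "ay": 0, "az": 0, "gripper": 0.5},
    {"tx": 0, "ty": 0, "tz": 0, "ax": 0, "ay": 0, "az": 0, "gripper": 0.5},
    {"tx": 0, "ty": 0, "tz": 0, "ax": 0, "ay": 0, "az": 0, "gripper": 0.5},
    {"tx": 0, "ty": 0, "tz": -0.1, "ax": 0, "ay": 0, "az": 0, "gripper": 0.5},
    {"tx": 0, "ty": 0, "tz": -0.3, "ax": 0, "ay": 0, "az": 0, "gripper": 0.5},
    {"tx": -0.1, "ty": -0.05, "tz": -0.4, "ax": 0, "ay": 0, "az": 0, "gripper": 0.47},
    {"tx": -0.657, "ty": -0.299, "tz": -0.4, "ax": 0, "ay": 0, "az": 0, "gripper": 0.47},
    {"tx": -0.657, "ty": -0.299, "tz": -0.4, "ax": 0, "ay": 0, "az": 0, "gripper": 0.47},
    {"tx": -0.657, "ty": -0.299, "tz": -0.4, "ax": 0, "ay": 0, "az": 0, "gripper": 0.47},
    {"tx": -0.657, "ty": -0.299, "tz": -0.4, "ax": 0, "ay": 0, "az": 0, "gripper": 0.47},
    {"tx": -0.657, "ty": -0.299, "tz": -0.2, "ax": 0, "ay": 0, "az": 0, "gripper": 0.47},
    {"tx": -0.657, "ty": -0.299, "tz": -0.2, "ax": 0, "ay": 0, "az": 0, "gripper": 0.47},
  ],
)

```text
clock: 36.75
ee_pos: [546.8, -308.1, 117.8]
tcp_rot: [[-0.166, 0.986, -0.01], [0.986, 0.166, 0.005], [0.007, -0.009, -1.0]]
contact_force: [-0.5, 0.8, -0.3]
width: 40.0
grasp_force: 0.0
```

>>> step_arm(
  plan=[
    {"tx": 0, "ty": 0, "tz": 0, "ax": 0, "ay": 0, "az": 0, "gripper": 0.47},
    {"tx": 0, "ty": 0, "tz": 0, "ax": 0, "ay": 0, "az": 0, "gripper": 0.47},
    {"tx": 0, "ty": 0, "tz": 0, "ax": 0, "ay": 0, "az": 0, "gripper": 0.47},
    {"tx": 0, "ty": 0, "tz": 0, "ax": 0, "ay": 0, "az": 0, "gripper": 0.47},
  ],
)

```text
clock: 37.15
ee_pos: [551.5, -310.7, 124.8]
tcp_rot: [[-0.168, 0.986, 0.003], [0.986, 0.168, -0.001], [-0.001, 0.002, -1.0]]
contact_force: [-0.2, 0.7, 0.2]
width: 40.2
grasp_force: 0.0
```

```bash
python3 - <<'E'
from h import *
st=r.observe(); print(st["ee_pos"],st["qpos"],st["width"])
im,c,E=shot("top","t9"); q=carrier(im,c,E,(546.7,-24.3,np.radians(100.6)),(),R0=4); print(np.degrees(q[0][2]),q)
to((551.8,-310.1,73),100.6)
im,c,E=shot("wrist","w9"); cv2.imwrite("pics/w9b.png",cv2.convertScaleAbs(im,alpha=1.3))
for z,h in ((48,HO),):
  for i in (0,1): print(w2p(body(np.array([[*HO[i],48]]),548.7,-24.9,np.radians(100.63)),c,E))
E
```

```text
[ 551.53 -310.7   124.78] [ -1.31  32.74  37.42  98.61 -23.27  56.45  54.42] 40.192412413338566
100.72318134387224 (array([546.73, -24.33,   1.76]), np.float64(0.20452712684553814), np.int64(230))
t [0.0018 0.0017 0.206 ] a [ 0.0013  0.0007 -0.011 ] curyaw 99.65 dist 51.503853807061205
[[  600.28 -1194.15]]
[[361.95 -87.15]]
```

View pics/w9b.png

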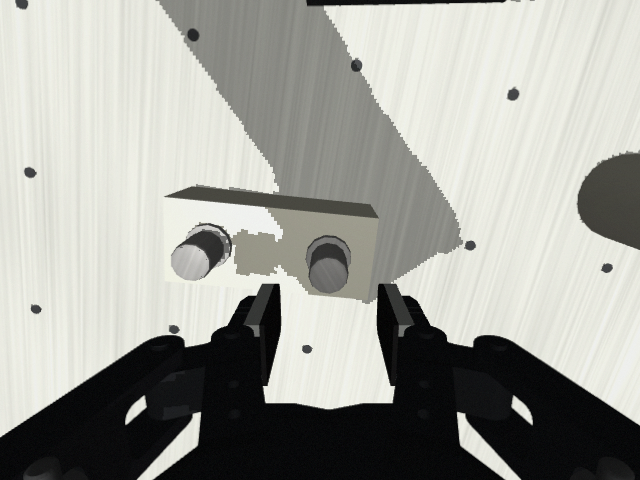

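```bash
python3 - <<'E'
from h import *
im=cv2.imread("pics/w9.png");c,E=ext("wrist")
for q in ((328,275),(190,262)):
    s=p2w(q,77,c,E)[0][:2]; p,e,k=disc(im,c,E,s,77,10,5); print(s,p[:2],e,k,"corr",p[:2]-[2,.4])
E
```

```text
[ 552.92 -308.99] [ 552.99 -310.02] 0.851995093095036 48 corr [ 550.99 -310.42]
[ 485.58 -313.54] [ 485.68 -313.43] 0.6909666962649217 48 corr [ 483.68 -313.83]
```

>>> step_arm(
  plan=[
    {"tx": 0.001, "ty": 0, "tz": 0.1, "ax": 0, "ay": 0, "az": 0, "gripper": 0.47},
    {"tx": 0.001, "ty": 0, "tz": 0.207, "ax": 0, "ay": 0, "az": 0, "gripper": 0.47},
    {"tx": 0.001, "ty": 0, "tz": 0.207, "ax": 0, "ay": 0, "az": 0, "gripper": 0.47},
    {"tx": 0.001, "ty": 0, "tz": 0.207, "ax": 0, "ay": 0, "az": 0, "gripper": 0.47},
    {"tx": 0.001, "ty": 0, "tz": 0.207, "ax": 0, "ay": 0, "az": 0, "gripper": 0},
    {"tx": 0.001, "ty": 0, "tz": 0.207, "ax": 0, "ay": 0, "az": 0, "gripper": 0},
    {"tx": 0.001, "ty": 0, "tz": 0.207, "ax": 0, "ay": 0, "az": 0, "gripper": 0},
    {"tx": 0.001, "ty": 0, "tz": 0.207, "ax": 0, "ay": 0, "az": 0, "gripper": 0},
    {"tx": 0.001, "ty": 0, "tz": 0.207, "ax": 0, "ay": 0, "az": 0, "gripper": 0},
  ],
)

```text
clock: 38.15
ee_pos: [551.7, -311.1, 73.4]
tcp_rot: [[-0.167, 0.986, 0.003], [0.986, 0.167, -0.001], [-0.002, 0.003, -1.0]]
contact_force: [-0.2, -0.1, 6.1]
width: 17.8
grasp_force: 58.8
```

>>> step_arm(
  plan=[
    {"tx": 0, "ty": 0, "tz": -0.1, "ax": 0, "ay": 0, "az": 0, "gripper": 0},
    {"tx": 0, "ty": 0, "tz": -0.2, "ax": 0, "ay": 0, "az": 0, "gripper": 0},
    {"tx": 0, "ty": 0, "tz": -0.3, "ax": 0, "ay": 0, "az": 0, "gripper": 0},
    {"tx": 0, "ty": 0, "tz": -0.36, "ax": 0, "ay": 0, "az": 0, "gripper": 0},
    {"tx": 0, "ty": 0, "tz": -0.36, "ax": 0, "ay": 0, "az": 0, "gripper": 0},
    {"tx": 0, "ty": 0, "tz": -0.36, "ax": 0, "ay": 0, "az": 0, "gripper": 0},
  ],
)

```text
clock: 38.75
ee_pos: [550.3, -309.7, 160.9]
tcp_rot: [[-0.167, 0.986, -0.0], [0.986, 0.167, 0.001], [0.001, -0.0, -1.0]]
contact_force: [0.5, 1.3, -2.1]
width: 18.1
grasp_force: 59.7
```

```bash
python3 - <<'E'
from h import *
st=r.observe(); print(st["ee_pos"],st["contact_force"],st["width"])
to((539.1,-146.8,150),99.65)
E
```

```text
[ 550.27 -309.7   160.87] [ 0.49  1.31 -2.08] 18.078565098459315
t [0.6498 0.0651 0.0441] a [-0.0002 -0.0006 -0.0001] curyaw 99.64 dist 163.6446642460995
```

>>> step_arm(
  plan=[
    {"tx": 0.648, "ty": 0.065, "tz": 0.044, "ax": 0, "ay": 0, "az": 0, "gripper": 0},
    {"tx": 0.648, "ty": 0.065, "tz": 0.044, "ax": 0, "ay": 0, "az": 0, "gripper": 0},
    {"tx": 0.648, "ty": 0.065, "tz": 0.044, "ax": 0, "ay": 0, "az": 0, "gripper": 0},
    {"tx": 0.648, "ty": 0.065, "tz": 0.044, "ax": 0, "ay": 0, "az": 0, "gripper": 0},
    {"tx": 0.648, "ty": 0.065, "tz": 0.1, "ax": 0, "ay": 0, "az": 0, "gripper": 0},
    {"tx": 0.648, "ty": 0.065, "tz": 0.15, "ax": 0, "ay": 0, "az": 0, "gripper": 0},
    {"tx": 0.648, "ty": 0.065, "tz": 0.15, "ax": 0, "ay": 0, "az": 0, "gripper": 0},
    {"tx": 0.648, "ty": 0.065, "tz": 0.15, "ax": 0, "ay": 0, "az": 0, "gripper": 0},
    {"tx": 0.648, "ty": 0.065, "tz": 0.15, "ax": 0, "ay": 0, "az": 0, "gripper": 0},
    {"tx": 0.648, "ty": 0.065, "tz": 0.15, "ax": 0, "ay": 0, "az": 0, "gripper": 0},
    {"tx": 0.648, "ty": 0.065, "tz": 0.15, "ax": 0, "ay": 0, "az": 0, "gripper": 0},
  ],
)

```text
clock: 39.85
ee_pos: [539.8, -148.2, 124.5]
tcp_rot: [[-0.167, 0.986, 0.001], [0.986, 0.167, -0.0], [-0.0, 0.001, -1.0]]
contact_force: [0.6, -0.7, -1.6]
width: 18.3
grasp_force: 59.7
```

```bash
python3 - <<'E'
from h import *
st=r.observe(); print(st["ee_pos"],st["contact_force"],st["width"])
to((539.1,-147.3,119),99.65)
im,c,E=shot("wrist","w10"); cv2.imwrite("pics/w10b.png",cv2.convertScaleAbs(im[120:420,180:480],alpha=1.5))
E
```

```text
[ 539.8  -148.23  124.47] [ 0.55 -0.68 -1.61] 18.281625001760606
t [ 0.0042 -0.0022  0.0219] a [ 0.0008  0.0002 -0.0006] curyaw 99.60 dist 5.59040211029748
```

View pics/w10b.png

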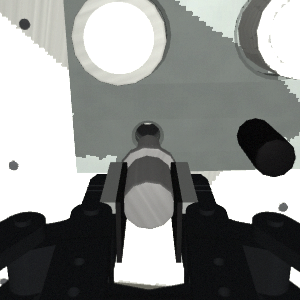

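>>> step_arm(
  plan=[
    {"tx": 0.004, "ty": -0.002, "tz": 0.02, "ax": 0, "ay": 0, "az": 0, "gripper": 0},
    {"tx": 0.004, "ty": -0.002, "tz": 0.02, "ax": 0, "ay": 0, "az": 0, "gripper": 0},
    {"tx": 0.004, "ty": -0.002, "tz": 0.02, "ax": 0, "ay": 0, "az": 0, "gripper": 0},
    {"tx": 0.004, "ty": -0.002, "tz": 0.02, "ax": 0, "ay": 0, "az": 0, "gripper": 0},
  ],
)

```text
clock: 40.3
ee_pos: [538.9, -146.8, 119.0]
tcp_rot: [[-0.167, 0.986, 0.0], [0.986, 0.167, 0.0], [0.0, 0.0, -1.0]]
contact_force: [-0.0, 0.2, -1.5]
width: 17.8
grasp_force: 59.7
```

>>> step_arm(
  plan=[
    {"tx": 0, "ty": 0, "tz": 0.015, "ax": 0, "ay": 0, "az": 0, "gripper": 0},
    {"tx": 0, "ty": 0, "tz": 0.03, "ax": 0, "ay": 0, "az": 0, "gripper": 0},
    {"tx": 0, "ty": 0, "tz": 0.04, "ax": 0, "ay": 0, "az": 0, "gripper": 0},
    {"tx": 0, "ty": 0, "tz": 0.04, "ax": 0, "ay": 0, "az": 0, "gripper": 0},
  ],
)

```text
clock: 40.7
ee_pos: [538.5, -146.8, 108.5]
tcp_rot: [[-0.167, 0.986, -0.001], [0.986, 0.167, 0.0], [0.0, -0.001, -1.0]]
contact_force: [-0.1, 0.8, -1.4]
width: 17.9
grasp_force: 59.7
```

>>> step_arm(
  plan=[
    {"tx": 0, "ty": 0, "tz": 0.015, "ax": 0, "ay": 0, "az": 0, "gripper": 0},
    {"tx": 0, "ty": 0, "tz": 0.03, "ax": 0, "ay": 0, "az": 0, "gripper": 0},
    {"tx": 0, "ty": 0, "tz": 0.045, "ax": 0, "ay": 0, "az": 0, "gripper": 0},
    {"tx": 0, "ty": 0, "tz": 0.055, "ax": 0, "ay": 0, "az": 0, "gripper": 0},
    {"tx": 0, "ty": 0, "tz": 0.055, "ax": 0, "ay": 0, "az": 0, "gripper": 0},
  ],
)

```text
clock: 41.2
ee_pos: [538.6, -146.8, 94.8]
tcp_rot: [[-0.167, 0.986, -0.001], [0.986, 0.167, 0.0], [0.0, -0.001, -1.0]]
contact_force: [-0.2, 0.1, -1.2]
width: 17.8
grasp_force: 59.7
```

>>> step_arm(
  plan=[
    {"tx": 0, "ty": 0, "tz": 0.015, "ax": 0, "ay": 0, "az": 0, "gripper": 0},
    {"tx": 0, "ty": 0, "tz": 0.03, "ax": 0, "ay": 0, "az": 0, "gripper": 0},
    {"tx": 0, "ty": 0, "tz": 0.03, "ax": 0, "ay": 0, "az": 0, "gripper": 0},
  ],
)

```text
clock: 41.5
ee_pos: [538.5, -146.8, 87.2]
tcp_rot: [[-0.167, 0.986, -0.001], [0.986, 0.167, 0.0], [0.0, -0.001, -1.0]]
contact_force: [0.2, -0.1, -1.1]
width: 18.0
grasp_force: 59.7
```

>>> step_arm(
  plan=[
    {"tx": 0, "ty": 0, "tz": 0.015, "ax": 0, "ay": 0, "az": 0, "gripper": 0},
    {"tx": 0, "ty": 0, "tz": 0.03, "ax": 0, "ay": 0, "az": 0, "gripper": 0},
    {"tx": 0, "ty": 0, "tz": 0.04, "ax": 0, "ay": 0, "az": 0, "gripper": 0},
    {"tx": 0, "ty": 0, "tz": 0.046, "ax": 0, "ay": 0, "az": 0, "gripper": 0},
    {"tx": 0, "ty": 0, "tz": 0.046, "ax": 0, "ay": 0, "az": 0, "gripper": 0},
  ],
)

```text
clock: 42.0
ee_pos: [539.1, -146.9, 76.4]
tcp_rot: [[-0.167, 0.986, 0.001], [0.986, 0.167, 0.0], [0.0, 0.001, -1.0]]
contact_force: [-0.6, 0.5, 0.0]
width: 17.6
grasp_force: 59.9
```

>>> step_arm(
  plan=[
    {"tx": 0, "ty": 0, "tz": 0.006, "ax": 0, "ay": 0, "az": 0, "gripper": 0},
    {"tx": 0, "ty": 0, "tz": 0.006, "ax": 0, "ay": 0, "az": 0, "gripper": 0},
  ],
)

```text
clock: 42.2
ee_pos: [540.0, -146.9, 76.3]
tcp_rot: [[-0.168, 0.986, 0.002], [0.986, 0.168, 0.001], [0.0, 0.002, -1.0]]
contact_force: [-1.9, 2.3, 9.9]
width: 17.8
grasp_force: 60.9
```

>>> step_arm(
  plan=[
    {"tx": 0, "ty": 0, "tz": 0, "ax": 0, "ay": 0, "az": 0, "gripper": 0.47},
    {"tx": 0, "ty": 0, "tz": 0, "ax": 0, "ay": 0, "az": 0, "gripper": 0.47},
    {"tx": 0, "ty": 0, "tz": 0, "ax": 0, "ay": 0, "az": 0, "gripper": 0.47},
    {"tx": 0, "ty": 0, "tz": -0.1, "ax": 0, "ay": 0, "az": 0, "gripper": 0.47},
    {"tx": 0, "ty": 0, "tz": -0.3, "ax": 0, "ay": 0, "az": 0, "gripper": 0.47},
    {"tx": -0.1, "ty": -0.05, "tz": -0.4, "ax": 0, "ay": 0, "az": 0, "gripper": 0.47},
    {"tx": -0.622, "ty": -0.33, "tz": -0.4, "ax": 0, "ay": 0, "az": 0, "gripper": 0.47},
    {"tx": -0.622, "ty": -0.33, "tz": -0.4, "ax": 0, "ay": 0, "az": 0, "gripper": 0.47},
    {"tx": -0.622, "ty": -0.33, "tz": -0.4, "ax": 0, "ay": 0, "az": 0, "gripper": 0.47},
    {"tx": -0.622, "ty": -0.33, "tz": -0.4, "ax": 0, "ay": 0, "az": 0, "gripper": 0.47},
    {"tx": -0.622, "ty": -0.33, "tz": -0.2, "ax": 0, "ay": 0, "az": 0, "gripper": 0.47},
    {"tx": -0.622, "ty": -0.33, "tz": -0.2, "ax": 0, "ay": 0, "az": 0, "gripper": 0.47},
  ],
)

```text
clock: 43.4
ee_pos: [480.2, -311.1, 119.7]
tcp_rot: [[-0.167, 0.986, -0.009], [0.986, 0.167, 0.006], [0.007, -0.008, -1.0]]
contact_force: [-0.6, 1.4, -0.5]
width: 40.3
grasp_force: 0.0
```

>>> step_arm(
  plan=[
    {"tx": 0, "ty": 0, "tz": 0, "ax": 0, "ay": 0, "az": 0, "gripper": 0.47},
    {"tx": 0, "ty": 0, "tz": 0, "ax": 0, "ay": 0, "az": 0, "gripper": 0.47},
    {"tx": 0, "ty": 0, "tz": 0, "ax": 0, "ay": 0, "az": 0, "gripper": 0.47},
    {"tx": 0, "ty": 0, "tz": 0, "ax": 0, "ay": 0, "az": 0, "gripper": 0.47},
    {"tx": 0, "ty": 0, "tz": 0, "ax": 0, "ay": 0, "az": 0, "gripper": 0.47},
  ],
)

```text
clock: 43.9
ee_pos: [484.1, -314.1, 125.6]
tcp_rot: [[-0.168, 0.986, 0.002], [0.986, 0.168, -0.0], [-0.001, 0.002, -1.0]]
contact_force: [0.1, -0.4, 0.8]
width: 40.1
grasp_force: 0.0
```

```bash
python3 - <<'E'
from h import *
st=r.observe(); print(st["ee_pos"])
im,c,E=shot("wrist","w11")
s=w2p((485.7,-313.5,77),c,E); print(s); p,e,k=disc(im,c,E,(485.7,-313.5),77,10,5); print("corr",p[:2]-[2,.4],e,k)
im,c,E=shot("top"); print(disc(im,c,E,(484,-314.2),77,10,4)[0]); q=carrier(im,c,E,(546.7,-24.3,np.radians(100.6)),(),R0=4); print(np.degrees(q[0][2]))
to((483.7,-313.9,73.3),99.65)
E
```

```text
[ 484.06 -314.07  125.64]
[[327.44 275.69]]
corr [ 483.26 -315.27] 0.5713421134644976 48
[ 488.9  -319.29    0.  ]
101.27329254340134
t [ 0.0004 -0.0005  0.2076] a [ 0.0007  0.0002 -0.0001] curyaw 99.64 dist 51.90991446033063
```

>>> step_arm(
  plan=[
    {"tx": 0, "ty": 0, "tz": 0.1, "ax": 0, "ay": 0, "az": 0, "gripper": 0.47},
    {"tx": 0, "ty": 0, "tz": 0.208, "ax": 0, "ay": 0, "az": 0, "gripper": 0.47},
    {"tx": 0, "ty": 0, "tz": 0.208, "ax": 0, "ay": 0, "az": 0, "gripper": 0.47},
    {"tx": 0, "ty": 0, "tz": 0.208, "ax": 0, "ay": 0, "az": 0, "gripper": 0.47},
    {"tx": 0, "ty": 0, "tz": 0.208, "ax": 0, "ay": 0, "az": 0, "gripper": 0},
    {"tx": 0, "ty": 0, "tz": 0.208, "ax": 0, "ay": 0, "az": 0, "gripper": 0},
    {"tx": 0, "ty": 0, "tz": 0.208, "ax": 0, "ay": 0, "az": 0, "gripper": 0},
    {"tx": 0, "ty": 0, "tz": 0.208, "ax": 0, "ay": 0, "az": 0, "gripper": 0},
    {"tx": 0, "ty": 0, "tz": 0.208, "ax": 0, "ay": 0, "az": 0, "gripper": 0},
  ],
)

```text
clock: 44.9
ee_pos: [484.5, -314.8, 74.4]
tcp_rot: [[-0.167, 0.986, 0.003], [0.986, 0.167, -0.001], [-0.002, 0.003, -1.0]]
contact_force: [-0.6, -0.1, 6.0]
width: 17.8
grasp_force: 58.7
```

>>> step_arm(
  plan=[
    {"tx": 0, "ty": 0, "tz": -0.1, "ax": 0, "ay": 0, "az": 0, "gripper": 0},
    {"tx": 0, "ty": 0, "tz": -0.2, "ax": 0, "ay": 0, "az": 0, "gripper": 0},
    {"tx": 0, "ty": 0, "tz": -0.3, "ax": 0, "ay": 0, "az": 0, "gripper": 0},
    {"tx": 0, "ty": 0, "tz": -0.4, "ax": 0, "ay": 0, "az": 0, "gripper": 0},
    {"tx": 0, "ty": 0, "tz": -0.4, "ax": 0, "ay": 0, "az": 0, "gripper": 0},
    {"tx": 0, "ty": 0, "tz": -0.4, "ax": 0, "ay": 0, "az": 0, "gripper": 0},
  ],
)

```text
clock: 45.5
ee_pos: [483.5, -313.7, 172.7]
tcp_rot: [[-0.167, 0.986, 0.001], [0.986, 0.167, 0.0], [0.0, 0.001, -1.0]]
contact_force: [0.2, -0.1, -1.3]
width: 17.5
grasp_force: 59.0
```

```bash
python3 - <<'E'
from h import *
st=r.observe(); print(st["ee_pos"],st["contact_force"],st["width"])
im,c,E=shot("top","t12")
q=carrier(im,c,E,(546.7,-24.3,np.radians(100.9)),(),R0=4); print(np.degrees(q[0][2]),q[0],q[1:])
X=body(np.array([[*HO[0],48]]),546.8,-25.3,np.radians(100.63))[0]; print(X)
to((X[0],X[1],165),99.65)
E
```

```text
[ 483.52 -313.69  172.74] [ 0.24 -0.06 -1.28] 17.45123452125874
101.33117182825431 [546.72 -24.31   1.77] (np.float64(0.16621195420717016), np.int64(240))
[554.52  96.21  48.  ]
t [1.5669 0.5564 0.029 ] a [-0.0005 -0.0009 -0.0001] curyaw 99.64 dist 415.73888876190665
```

>>> step_arm(
  plan=[
    {"tx": 0.783, "ty": 0.277, "tz": 0, "ax": 0, "ay": 0, "az": 0, "gripper": 0},
    {"tx": 0.783, "ty": 0.277, "tz": 0, "ax": 0, "ay": 0, "az": 0, "gripper": 0},
    {"tx": 0.783, "ty": 0.277, "tz": 0, "ax": 0, "ay": 0, "az": 0, "gripper": 0},
    {"tx": 0.783, "ty": 0.277, "tz": 0, "ax": 0, "ay": 0, "az": 0, "gripper": 0},
    {"tx": 0.783, "ty": 0.277, "tz": 0, "ax": 0, "ay": 0, "az": 0, "gripper": 0},
  ],
)

```text
clock: 46.05
ee_pos: [519.5, -100.8, 170.7]
tcp_rot: [[-0.178, 0.984, -0.003], [0.984, 0.178, 0.004], [0.005, -0.002, -1.0]]
contact_force: [0.1, -0.6, -1.6]
width: 18.2
grasp_force: 59.0
```

>>> step_arm(
  plan=[
    {"tx": 0.783, "ty": 0.277, "tz": 0, "ax": 0, "ay": 0, "az": 0, "gripper": 0},
    {"tx": 0.783, "ty": 0.277, "tz": 0, "ax": 0, "ay": 0, "az": 0, "gripper": 0},
    {"tx": 0.783, "ty": 0.277, "tz": 0, "ax": 0, "ay": 0, "az": 0, "gripper": 0},
    {"tx": 0.783, "ty": 0.277, "tz": 0, "ax": 0, "ay": 0, "az": 0, "gripper": 0},
    {"tx": 0.783, "ty": 0.277, "tz": 0, "ax": 0, "ay": 0, "az": 0, "gripper": 0},
    {"tx": 0.783, "ty": 0.277, "tz": 0.1, "ax": 0, "ay": 0, "az": 0, "gripper": 0},
    {"tx": 0.783, "ty": 0.277, "tz": 0.19, "ax": 0, "ay": 0, "az": 0, "gripper": 0},
    {"tx": 0.783, "ty": 0.277, "tz": 0.19, "ax": 0, "ay": 0, "az": 0, "gripper": 0},
    {"tx": 0.783, "ty": 0.277, "tz": 0.19, "ax": 0, "ay": 0, "az": 0, "gripper": 0},
    {"tx": 0.783, "ty": 0.277, "tz": 0.19, "ax": 0, "ay": 0, "az": 0, "gripper": 0},
    {"tx": 0.783, "ty": 0.277, "tz": 0.19, "ax": 0, "ay": 0, "az": 0, "gripper": 0},
    {"tx": 0.783, "ty": 0.277, "tz": 0.19, "ax": 0, "ay": 0, "az": 0, "gripper": 0},
  ],
)

```text
clock: 47.25
ee_pos: [555.2, 95.2, 126.2]
tcp_rot: [[-0.167, 0.986, 0.002], [0.986, 0.167, 0.001], [0.0, 0.002, -1.0]]
contact_force: [0.2, 0.5, -1.3]
width: 18.0
grasp_force: 59.0
```

```bash
python3 - <<'E'
from h import *
st=r.observe(); print(st["ee_pos"],st["contact_force"],st["qpos"])
to((554,96.1,120),99.65)
im,c,E=shot("wrist","w13"); cv2.imwrite("pics/w13b.png",cv2.convertScaleAbs(cv2.resize(im[180:330,220:440],None,fx=3,fy=3),alpha=1.5))
E
```

```text
[555.16  95.18 126.2 ] [ 0.17  0.54 -1.3 ] [-42.11  25.2   35.75 108.31 -18.4   52.14  12.1 ]
t [ 0.0044 -0.004   0.0248] a [ 0.0013 -0.0003 -0.0003] curyaw 99.62 dist 6.378889689617682
```

View pics/w13b.png

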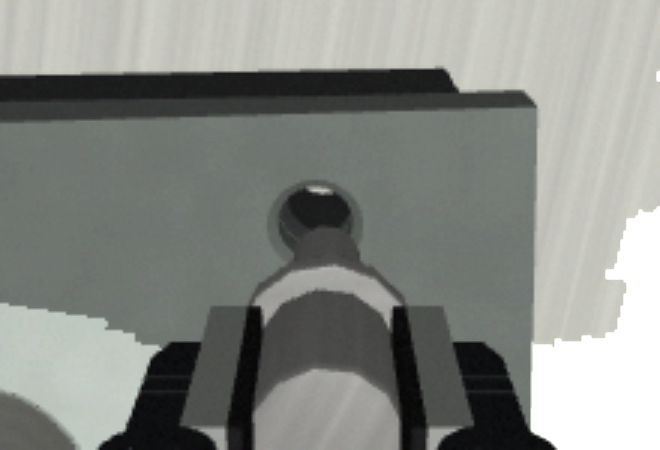

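>>> step_arm(
  plan=[
    {"tx": 0.003, "ty": -0.005, "tz": 0.024, "ax": 0, "ay": 0, "az": 0, "gripper": 0},
    {"tx": 0.003, "ty": -0.005, "tz": 0.024, "ax": 0, "ay": 0, "az": 0, "gripper": 0},
    {"tx": 0.003, "ty": -0.005, "tz": 0.024, "ax": 0, "ay": 0, "az": 0, "gripper": 0},
    {"tx": 0.003, "ty": -0.005, "tz": 0.024, "ax": 0, "ay": 0, "az": 0, "gripper": 0},
  ],
)

```text
clock: 47.7
ee_pos: [553.3, 95.7, 119.3]
tcp_rot: [[-0.167, 0.986, 0.0], [0.986, 0.167, 0.0], [-0.0, 0.0, -1.0]]
contact_force: [1.0, -1.4, -1.6]
width: 17.9
grasp_force: 59.0
```

>>> step_arm(
  plan=[
    {"tx": 0, "ty": 0, "tz": 0.015, "ax": 0, "ay": 0, "az": 0, "gripper": 0},
    {"tx": 0, "ty": 0, "tz": 0.03, "ax": 0, "ay": 0, "az": 0, "gripper": 0},
    {"tx": 0, "ty": 0, "tz": 0.045, "ax": 0, "ay": 0, "az": 0, "gripper": 0},
    {"tx": 0, "ty": 0, "tz": 0.045, "ax": 0, "ay": 0, "az": 0, "gripper": 0},
  ],
)

```text
clock: 48.1
ee_pos: [552.7, 95.6, 107.3]
tcp_rot: [[-0.167, 0.986, -0.001], [0.986, 0.167, -0.0], [-0.0, -0.001, -1.0]]
contact_force: [-0.7, 0.3, -1.5]
width: 18.0
grasp_force: 59.0
```

>>> step_arm(
  plan=[
    {"tx": 0.001, "ty": 0.006, "tz": 0.01, "ax": 0, "ay": 0, "az": 0, "gripper": 0},
    {"tx": 0.001, "ty": 0.006, "tz": 0.02, "ax": 0, "ay": 0, "az": 0, "gripper": 0},
    {"tx": 0.001, "ty": 0.006, "tz": 0.02, "ax": 0, "ay": 0, "az": 0, "gripper": 0},
    {"tx": 0.001, "ty": 0.006, "tz": 0.035, "ax": 0, "ay": 0, "az": 0, "gripper": 0},
    {"tx": 0.001, "ty": 0.006, "tz": 0.05, "ax": 0, "ay": 0, "az": 0, "gripper": 0},
    {"tx": 0.001, "ty": 0.006, "tz": 0.06, "ax": 0, "ay": 0, "az": 0, "gripper": 0},
    {"tx": 0.001, "ty": 0.006, "tz": 0.06, "ax": 0, "ay": 0, "az": 0, "gripper": 0},
  ],
)

```text
clock: 48.8
ee_pos: [554.5, 96.2, 92.6]
tcp_rot: [[-0.167, 0.986, -0.0], [0.986, 0.167, -0.0], [-0.0, -0.0, -1.0]]
contact_force: [-0.4, 0.6, -0.5]
width: 17.9
grasp_force: 59.1
```

Tip is in the base hole without force. Push on down.

>>> step_arm(
  plan=[
    {"tx": 0, "ty": 0, "tz": 0.015, "ax": 0, "ay": 0, "az": 0, "gripper": 0},
    {"tx": 0, "ty": 0, "tz": 0.03, "ax": 0, "ay": 0, "az": 0, "gripper": 0},
    {"tx": 0, "ty": 0, "tz": 0.045, "ax": 0, "ay": 0, "az": 0, "gripper": 0},
    {"tx": 0, "ty": 0, "tz": 0.06, "ax": 0, "ay": 0, "az": 0, "gripper": 0},
    {"tx": 0, "ty": 0, "tz": 0.066, "ax": 0, "ay": 0, "az": 0, "gripper": 0},
    {"tx": 0, "ty": 0, "tz": 0.066, "ax": 0, "ay": 0, "az": 0, "gripper": 0},
  ],
)

```text
clock: 49.4
ee_pos: [555.7, 96.2, 77.4]
tcp_rot: [[-0.167, 0.986, 0.002], [0.986, 0.167, 0.001], [0.0, 0.002, -1.0]]
contact_force: [-1.1, 0.2, 4.1]
width: 18.0
grasp_force: 59.8
```

>>> step_arm(
  plan=[
    {"tx": 0, "ty": 0, "tz": 0, "ax": 0, "ay": 0, "az": 0, "gripper": 0.47},
    {"tx": 0, "ty": 0, "tz": 0, "ax": 0, "ay": 0, "az": 0, "gripper": 0.47},
    {"tx": 0, "ty": 0, "tz": 0, "ax": 0, "ay": 0, "az": 0, "gripper": 0.47},
    {"tx": 0, "ty": 0, "tz": -0.1, "ax": 0, "ay": 0, "az": 0, "gripper": 0.47},
    {"tx": 0, "ty": 0, "tz": -0.25, "ax": 0, "ay": 0, "az": 0, "gripper": 0.47},
    {"tx": 0, "ty": 0, "tz": -0.4, "ax": 0, "ay": 0, "az": 0, "gripper": 0.47},
    {"tx": 0, "ty": 0, "tz": -0.6, "ax": 0, "ay": 0, "az": 0, "gripper": 0.47},
    {"tx": 0.5, "ty": -0.5, "tz": -0.8, "ax": 0, "ay": 0, "az": 0, "gripper": 0.47},
    {"tx": 0.5, "ty": -0.5, "tz": -0.8, "ax": 0, "ay": 0, "az": 0, "gripper": 0.47},
    {"tx": 0.5, "ty": -0.5, "tz": -0.8, "ax": 0, "ay": 0, "az": 0, "gripper": 0.47},
    {"tx": 0.5, "ty": -0.5, "tz": -0.8, "ax": 0, "ay": 0, "az": 0, "gripper": 0.47},
    {"tx": 0.5, "ty": -0.5, "tz": -0.8, "ax": 0, "ay": 0, "az": 0, "gripper": 0.47},
  ],
)

```text
clock: 50.6
ee_pos: [407.4, 202.3, 277.5]
tcp_rot: [[-0.176, 0.984, -0.0], [0.984, 0.176, 0.004], [0.004, 0.0, -1.0]]
contact_force: [2.1, -0.1, 1.1]
width: 40.5
grasp_force: 0.0
```

```bash
python3 - <<'E'
from h import *
print(r.observe()["ee_pos"])
im,c,E=shot("top","t14"); q=carrier(im,c,E,(546.7,-24.3,np.radians(100.9)),(),R0=4); print(np.degrees(q[0][2]),q[1:])
b=cv2.resize(im[180:360,240:430],None,fx=3,fy=3,interpolation=cv2.INTER_CUBIC)
s,_,_=shot("side"); d=cv2.resize(s[190:460,250:480],None,fx=1,fy=2)
cv2.imwrite("pics/end.png",cv2.convertScaleAbs(np.hstack([b,np.pad(cv2.resize(s[200:350,270:440],(220,194)),((0,346),(0,0),(0,0)))]),alpha=1.6))
cv2.imwrite("pics/end2.png",cv2.convertScaleAbs(cv2.resize(s[180:480,260:500],None,fx=2,fy=2),alpha=1.5))
E
```

```text
[407.41 202.29 277.51]
100.52733052478777 (np.float64(0.19766351492074807), np.int64(240))
```

View pics/end.png

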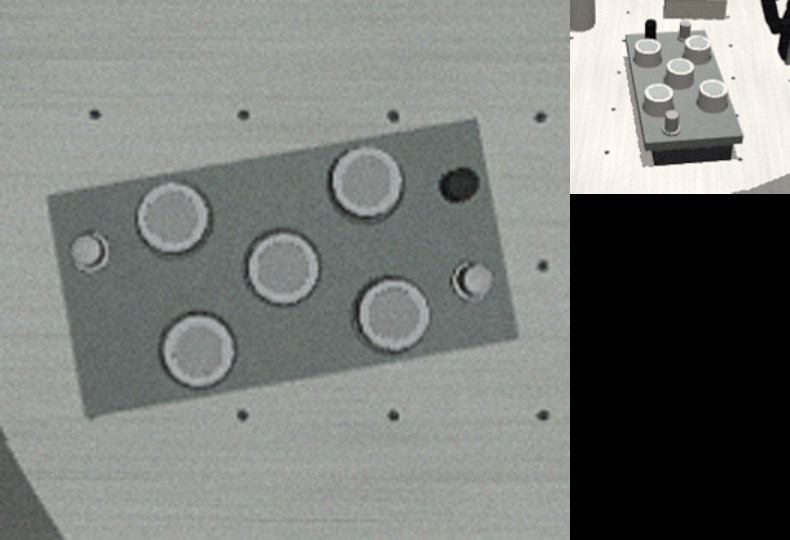

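View pics/end2.png

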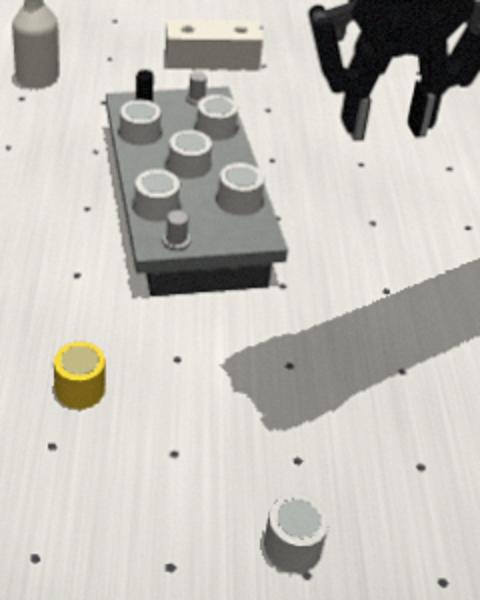

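The pictures show five seated pucks, both pins down on their collars (crop pixels 90,250 and 475,280), the carrier at 100.53° against the base's 100.63°, and the leftover spare upright. I'll hand it in.

```bash
python3 -c "
from bench import r
print(r.sign_off())"
```

```text
the job is handed in; nothing more can be done
None
```

I filled all five pockets, turned the carrier into line (100.5° against the base's 100.6°), pushed both lock pins down to their collars, left the fourth spare upright on the bench, and handed the job in at about 51 s; the hand-in returned no verdict.

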